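# Zero the probe and test a turntable of battery packs

### The job

With the turntable at its loading click, set every loose grey battery pack flat in a nest of the turntable, then turn the table counter-clockwise one click to the test position. Take the probe from its rack, dip its tip deep into the open zeroing cup to zero it, touch the tip for a moment to each pack's terminal from the tallest pack to the lowest, and dip it deep into the cup once more to check the zero. Hang the probe back in its rack, press the loose lid down on the cup until it is fully home and level, leave the packs in their nests with the table at the test position, and do not push the other things about.

Things in the scene. Friction and masses are not known exactly. Their poses are not given: they have to be found in the camera images.
- pack_tall: the tallest grey battery pack, a block 62 (its x) x 46 (its y) x 46 mm tall, standing on the table beside the turntable; origin at the centre of its underside, z up. Absent (None) in some runs
- pack_tall_terminal (a point): centre of the top face of that pack's steel terminal button (14 mm across, 4 mm tall), 50 mm above the pack's underside and 15 mm from its centre along its x
- pack_mid: the middle-height grey battery pack, a block 62 (its x) x 46 (its y) x 36 mm tall, standing on the table beside the turntable; origin at the centre of its underside, z up. Absent (None) in some runs
- pack_mid_terminal (a point): centre of the top face of that pack's steel terminal button (14 mm across, 4 mm tall), 40 mm above the pack's underside and 15 mm from its centre along its x
- pack_low: the lowest grey battery pack, a block 62 (its x) x 46 (its y) x 26 mm tall, standing on the table beside the turntable; origin at the centre of its underside, z up. Absent (None) in some runs
- pack_low_terminal (a point): centre of the top face of that pack's steel terminal button (14 mm across, 4 mm tall), 30 mm above the pack's underside and 15 mm from its centre along its x
- turntable (a joint): angle of the indexing turntable, rad, growing counter-clockwise seen from above. Starts at the loading click, 0; detents click at 0, 1.047 (60 degrees: the test position) and 2.094, and pull the table in when it is within about 0.3 rad. It turns from -0.2 to 2.29
- handle (a point): centre of the black T-handle bar on the turntable's axis, 111 mm above the work surface; the bar is 56 mm long (x of this frame, which turns with the table), 16 mm wide (y) and 30 mm tall, on an 18 mm column. Gripping it and turning it turns the table. The turntable is a 270 mm aluminium disc, its top 34 mm above the work surface
- nest0 (a point): centre of the floor of nest 0 on the turntable (34 mm above the work surface), 93 mm from the axis, at 0 degrees counter-clockwise from the table's x. A pocket 68 mm long radially and 52 mm wide, with a steel lip 6 mm tall and 4 mm thick all round; any pack fits any nest, either way round, its long side radial. This frame's axes are the table's own (they do not turn to the nest)
- nest1 (a point): centre of the floor of nest 1 on the turntable (34 mm above the work surface), 93 mm from the axis, at 120 degrees counter-clockwise from the table's x. A pocket 68 mm long radially and 52 mm wide, with a steel lip 6 mm tall and 4 mm thick all round; any pack fits any nest, either way round, its long side radial. This frame's axes are the table's own (they do not turn to the nest)
- nest2 (a point): centre of the floor of nest 2 on the turntable (34 mm above the work surface), 93 mm from the axis, at 240 degrees counter-clockwise from the table's x. A pocket 68 mm long radially and 52 mm wide, with a steel lip 6 mm tall and 4 mm thick all round; any pack fits any nest, either way round, its long side radial. This frame's axes are the table's own (they do not turn to the nest)
- probe: hand-held contact probe hanging upright in its fork rack: origin at the tip, z up along it. Brass tip 6 mm and shaft 10 mm across up to 82 mm, black collar 40 mm across and 6 mm thick (82 to 88), round black handle 26 mm across from 88 to 155 mm (grip it about 118 mm above the tip)
- probe_tip (a point): the probe's tip (lowest point)
- rack_slot (a point): centre of the slot of the probe's fork rack, on the top face of its two prongs, 95 mm above the work surface. The slot is 20 mm wide and 46 mm long along the rack's x, open at the -x end and closed at +x by a post 24 mm from here; the probe's shaft goes in from above and its collar rests on the prongs, tip 82 mm below this point. The base plate is 80 x 60 mm
- cup_rim (a point): centre of the mouth of the zeroing cup, at the height of its steel rim, 60 mm above the work surface. A fixed steel cup 60 mm across outside, 44 mm inside, inner floor 52 mm below this point, on an 84 mm flange 5 mm thick. A stiff rubber seal ring (47 mm inside, 57 mm outside) stands 6 mm proud of the rim and slides down flush when the lid is pressed with about 8 N; it then stays down
- lid: loose round black lid of the cup, 74 mm across, origin at the centre of its lower edge, z up: a skirt 12 mm deep with 65 mm opening, a 5 mm top plate (12 to 17 mm), and a round knob 18 mm across from 17 to 47 mm
- lid_under (a point): centre of the underside of the lid's top plate, 12 mm above its lower edge; it lies on the cup's rim when the lid is fully home, and 6 mm above it when the lid merely rests on the seal
- lid_knob (a point): point on the lid's knob 40 mm above its lower edge, to grip from above
- spanner: bystander: blue steel spanner, 160 mm
- bolt_a: bystander: zinc terminal bolt standing on its head, 18 mm wide, 30 mm tall
- bolt_b: bystander: second such bolt
- power_bank: bystander: pale blue power bank 130 x 66 x 14 mm
- tablet_pack: bystander: white flat tablet pack 90 x 55 x 6 mm
Mind the look-alikes: they are no part of the job. Leave any green or purple look-alike of the pack_mid alone.

How it is judged:
By the outcome, as a careful person would: the job done as asked, in the order asked, and still so for the second after the job is handed in, with the robot touching nothing.
Of pack_tall, pack_mid, pack_low only 2 to 3 are there at a start; the rules pass over those that are not, and their reading is None.
At some moment in a run one of pack_tall, pack_mid, pack_low, lid may be knocked a few centimetres aside while the robot is not near it.
It also fails if it takes over 210 s, if anything falls off the work surface, if the arm or the gripper's body presses on something with over 40 N, if the wrist force passes 120 N, or if a joint passes its speed limit or range.

### The arm

A 6-joint arm with a two-finger parallel gripper is mounted at the origin on the work surface. World frame = base frame: x ahead of the robot, y to its left, z up, the work surface at z = 0. Lengths are in m, angles in rad, forces in N, time in s.
With the tool pointing down it reaches from about 0.425 to 0.95 m from the base axis. Payload 3.5 kg.
Tool frame: the origin (TCP) lies at the very end of the fingers, on their centre line; the grasp point (between the pads) lies 19 mm behind it; z points along the fingers, y is the line along which they close (so a half turn about z gives the same grasp; the last joint's range is limited). The gripper opens to 85 mm and grips with 20 to 120 N. Pads are 22 mm wide; open, the fingers measure 114 mm over their backs; the gripper's body (76 mm by 85 mm) begins 54 mm behind the grasp point. The pads swing forward as they close: fully open they stand 13 mm farther back than shut.
Start: joints at [-1.35, 0.286, 1.577, -0, 1.279, -0.15], TCP at [0.245, -0.629, 0.231] pointing down, gripper open.
Joint ranges: [-2.77, 2.77], [-0.9, 2.22], [0.21, 2.48], [-1.53, 4.67], [0.24, 2.81], [-2.84, 2.84]. Speed limits (rad/s): [2.79, 2.79, 3.14, 3.14, 3.14, 3.14].

### API

Orientations are given as a unit quaternion [w, x, y, z].
In Python, from rig import ctrl gives the robot as it stands.
- The arm moves only by the tool drive_tool, never from a script. Its argument "rows" is one flat list of numbers, 5 for each row, row after row: the opening, from 0 (shut) to 1 (fully open), then the shift along the tool's x, y, z as a fraction of full scale, then the turn about the tool's z as a fraction of full scale. In form: [jaw, x, y, z, yaw, jaw, x, y, z, yaw, ...]. A call has 1 to 12 rows; each row shifts and turns the commanded pose from where the row before left it, along the tool's axes as they then stand; what a row does not reach is not made up. Full scale, the value 1, is 0.04 m for a shift and 10 degrees for a turn. A row lasts 1/8 s, in which the tool goes at most 62.5 mm and 10.7 degrees, less where a joint would pass 70% of its speed; a pose out of reach is approached as far as the arm can. A call with a number of a shift or a turn outside -1 to 1 is refused whole. A call with a gripper value outside its range is refused whole. The fingers move at their own pace and stop on an object; "squeeze" is the grip in N (left out, the last holds). Time passes only in rows, so rows that do not move let the fingers close. It gives the time, the measured TCP pose, the force, the opening and the grip force at its end, in the units of the state.
- ctrl.get_obs(): the state, without advancing time (a new reading comes with each control period).
- ctrl.grab_frame(name): name is "side" or "top"; returns (picture, depth): 400x640x3 uint8, red, green, blue; 400x640 float32, m along the optical axis (not along the pixel's ray), 0 where there is no reading.
- ctrl.calibration(name): a dict with "camera_matrix" (3x3 intrinsics, pixels), "eye" and "rotation" of the camera in the world. Camera axes: x right, y down, z forward; pixel columns grow to the right and rows downward; lengths in m; the calibration is good to about 2 mm. A picture is of the moment at which its call begins. calibration takes no time and is no camera call.
- ctrl.sign_off(): hands the job in; it is judged then, once.
The state is a dict: "clock": time; "joint_pos": joint angles; "joint_velocities": joint speeds; "tau": joint torques, N m; "ee_pos": TCP position; "tcp_rot": TCP orientation; "contact_force": force on the tool from outside, world axes, zero at the start; "moment": the same for the moment, N m; "grip_width": opening from 0.0 (shut) to 1.0 (fully open); "grip_force": force on a finger pad.
Only numpy, scipy, OpenCV 4.12 (cv2) and the standard library are available. Lean on these libraries where they do the work, as an engineer would, in place of code of your own. Each camera call takes 0.05 s, during which the arm holds its last target. There are 200 camera calls.

## Working session

There is one attempt and no reset: what is moved stays moved. The work goes in short steps, Python scripts to look and compute and a tool call to move; the robot and the scene stay as the last step left them, time stands still between calls to the robot, and variables do not carry over. Pictures are saved under pics/ and viewed, at most 14 in all, crops included, and the job is handed in when it is done.

Besides the shell and the picture viewer there is one more tool, called after ">>>" as name(argument=value, ...), one argument or row to a line, values as JSON. drive_tool: Moves the arm, as the interface text tells. Its arguments: {"type":"object","properties":{"rows":{"type":"array"},"squeeze":{"type":"number"}},"required":["rows"]}

```bash
ls; mkdir -p pics
cat > h.py <<'E'
import numpy as np, cv2
from rig import ctrl
def grab(n,save=None):
    im,d=ctrl.grab_frame(n)
    if save: cv2.imwrite('pics/'+save,im[:,:,::-1])
    return im,d
def cal(n):
    c=ctrl.calibration(n); return np.array(c['camera_matrix']),np.array(c['eye']),np.array(c['rotation'])
def cloud(n,d):
    K,e,R=cal(n); v,u=np.mgrid[0:400,0:640]
    p=np.stack([(u-K[0,2])/K[0,0]*d,(v-K[1,2])/K[1,1]*d,d],-1)
    return p@R.T+e
def ray(n,u,v,z):
    K,e,R=cal(n); r=R@np.array([(u-K[0,2])/K[0,0],(v-K[1,2])/K[1,1],1]); return e+r*(z-e[2])/r[2]
def proj(n,p):
    K,e,R=cal(n); q=K@(R.T@(np.array(p)-e)); return q[:2]/q[2]
E
python3 - <<'E'
from h import *
for n in ('top','side'):
    grab(n,n+'0.png'); print(n,*[x.round(3).tolist() for x in cal(n)])
o=ctrl.get_obs(); print({k:np.round(v,3).tolist() for k,v in o.items()})
E
```

```text
pics
top [[378.854, 0.0, 323.565], [0.0, 378.854, 201.394], [0.0, 0.0, 1.0]] [0.432, -0.008, 1.055] [-0.039, 0.707, -0.704, 0.042]
side [[503.167, 0.0, 330.037], [0.0, 503.167, 195.177], [0.0, 0.0, 1.0]] [0.363, 1.155, 0.863] [0.035, -0.078, 0.878, -0.471]
{'clock': 0.1, 'joint_pos': [-1.35, 0.287, 1.578, 0.0, 1.279, -0.15], 'joint_velocities': [-0.001, -0.002, -0.002, 0.0, 0.0, 0.0], 'tau': [0.002, -40.729, -29.37, -0.0, 0.003, 0.0], 'ee_pos': [0.244, -0.629, 0.23], 'tcp_rot': [-0.001, 0.983, 0.184, -0.0], 'contact_force': [-0.598, -0.295, 0.11], 'moment': [-0.053, -0.026, -0.001], 'grip_force': 0.0, 'grip_width': 1.001}
```

```bash
python3 - <<'E'
s=open('h.py').read()
s=s.replace("def grab(","from scipy.spatial.transform import Rotation as Ro\ndef grab(",1)
s=s.replace("np.array(c['rotation'])","Ro.from_quat(np.roll(c['rotation'],-1)).as_matrix()")
open('h.py','w').write(s)
E
python3 -c "
from h import *
print(cal('top')[2].round(2),cal('side')[2].round(2))"
```

```text
[[ 0.   -0.99  0.12]
 [-1.   -0.   -0.  ]
 [ 0.   -0.12 -0.99]] [[-0.99 -0.1   0.14]
 [-0.17  0.54 -0.82]
 [ 0.01 -0.83 -0.55]]
```

View pics/top0.png

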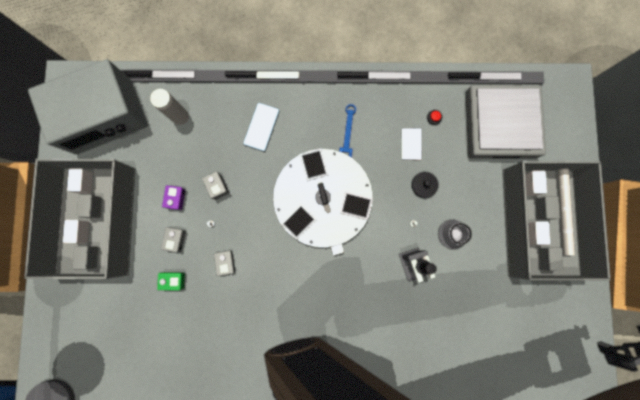

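View pics/side0.png

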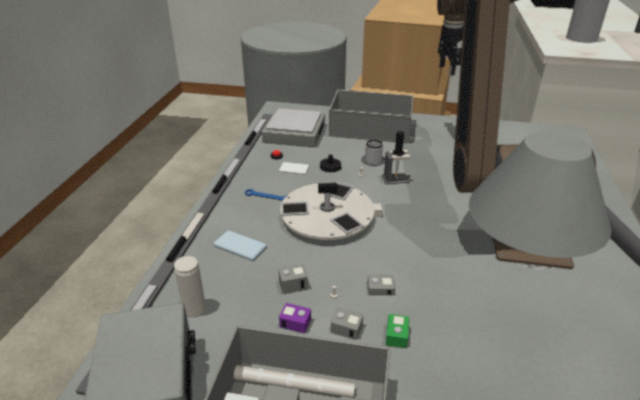

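Run:
```python
import cv2,numpy as np
t=cv2.imread('pics/top0.png');s=cv2.imread('pics/side0.png')
a=cv2.resize(t[165:300,150:250],None,fx=4,fy=4,interpolation=cv2.INTER_CUBIC)
b=cv2.resize(t[140:290,380:480],None,fx=3.6,fy=3.6,interpolation=cv2.INTER_CUBIC)
c=np.zeros((540,800,3),np.uint8);c[:,:400]=a;c[:,420:780]=b;cv2.imwrite('pics/c1.png',c)
from h import *
im,d=grab('top');P=cloud('top',d)
hsv=cv2.cvtColor(im,cv2.COLOR_RGB2HSV)
H=P[...,2]
m=((H>0.012)&(H<0.09)).astype(np.uint8)
n,l,st,ce=cv2.connectedComponentsWithStats(m)
for i in range(1,n):
    x,y,w,h,A=st[i]
    if A<25 or A>20000: continue
    k=l==i; z=H[k]
    print(ce[i].round(),A,w,h,'z95',np.percentile(z,[50,90,98]).round(3),'mean',P[k].mean(0).round(3),'rgb',np.median(im[k],0))
```

```text
[124. 110.] 2109 143 88 z95 [0.041 0.081 0.088] mean [0.802 0.537 0.045] rgb [47. 49. 47.]
[261.  75.] 585 79 12 z95 [0.018 0.027 0.029] mean [0.917 0.167 0.019] rgb [147. 148. 141.]
[326.  75.] 32 10 8 z95 [0.013 0.015 0.015] mean [ 0.92  -0.017  0.013] rgb [103.5 102.  101. ]
[374.  75.] 552 78 12 z95 [0.018 0.027 0.029] mean [ 0.918 -0.156  0.019] rgb [160.  158.  156.5]
[484.  76.] 585 78 12 z95 [0.018 0.027 0.029] mean [ 0.918 -0.47   0.019] rgb [126. 122. 122.]
[435.  78.] 25 11 8 z95 [0.013 0.015 0.015] mean [ 0.913 -0.332  0.013] rgb [101.  99.  99.]
[505. 122.] 5543 80 74 z95 [0.058 0.061 0.062] mean [ 0.771 -0.507  0.054] rgb [212. 208. 206.]
[178. 115.] 264 23 24 z95 [0.053 0.081 0.088] mean [0.786 0.386 0.052] rgb [80. 77. 70.]
[261. 126.] 598 34 48 z95 [0.014 0.016 0.017] mean [0.767 0.166 0.014] rgb [236. 240. 244.]
[435. 116.] 93 14 12 z95 [0.019 0.023 0.024] mean [ 0.798 -0.327  0.019] rgb [214.  48.  40.]
[323. 198.] 7524 99 106 z95 [0.033 0.036 0.04 ] mean [ 0.56  -0.01   0.033] rgb [236. 240. 238.]
[121. 220.] 1761 24 117 z95 [0.053 0.083 0.088] mean [0.497 0.521 0
[... 898 characters left out ...]
3] mean [ 0.467 -0.582  0.052] rgb [223.5 226.  229. ]
[172. 240.] 463 24 26 z95 [0.034 0.037 0.04 ] mean [0.447 0.392 0.033] rgb [176. 176. 166.]
[ 85. 257.] 547 25 23 z95 [0.057 0.061 0.062] mean [0.4   0.613 0.048] rgb [142. 142. 134.]
[551. 259.] 523 24 23 z95 [0.057 0.061 0.062] mean [ 0.399 -0.611  0.049] rgb [129. 129. 122.]
[224. 263.] 417 20 25 z95 [0.025 0.028 0.03 ] mean [0.385 0.255 0.025] rgb [189. 187. 177.]
[411. 255.] 86 24 18 z95 [0.057 0.086 0.089] mean [ 0.408 -0.24   0.056] rgb [55.  54.5 55. ]
[170. 281.] 485 27 19 z95 [0.034 0.037 0.04 ] mean [0.337 0.393 0.033] rgb [ 74. 185.  88.]
[ 49. 391.] 668 47 19 z95 [0.019 0.021 0.023] mean [0.053 0.698 0.019] rgb [92. 90. 90.]
```

View pics/c1.png

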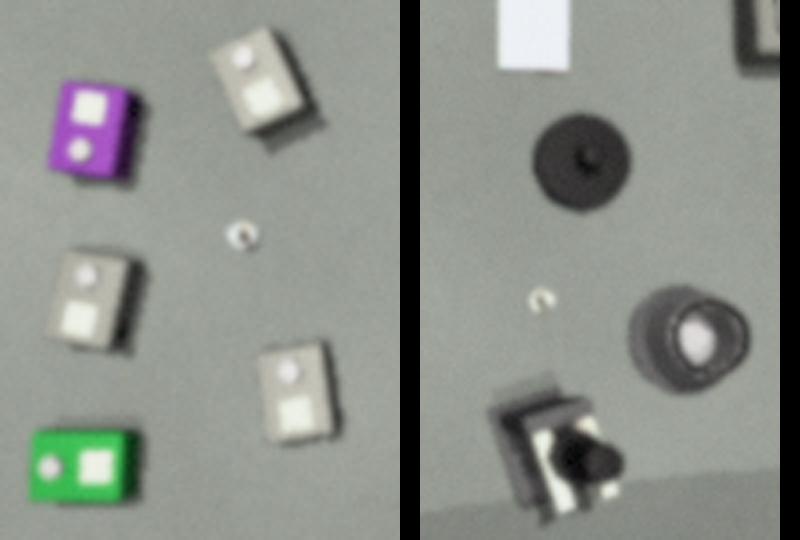

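```bash
cat >> h.py <<'E'
def hull_rect(pts):
    (c,(w,h),a)=cv2.minAreaRect((pts*1000).astype(np.float32))
    if w<h: w,h,a=h,w,a+90
    return np.array(c)/1000,(w,h),a
def plane_pts(n,mask,z):
    v,u=np.nonzero(mask); K,e,R=cal(n)
    r=np.stack([(u-K[0,2])/K[0,0],(v-K[1,2])/K[1,1],np.ones(len(u))],-1)@R.T
    return (e+r*((z-e[2])/r[:,2:]))[:,:2]
HT=dict(tall=.046,mid=.036,low=.026)
def grey(im): 
    i=im.astype(int); return (i.max(-1)-i.min(-1)<40)
def pack(im,P,name,c,base=0.,r=.05):
    z=base+HT[name]; m=(abs(P[...,2]-z)<.008)&(np.hypot(P[...,0]-c[0],P[...,1]-c[1])<r)&grey(im)
    m=m.astype(np.uint8); n,l,st,ce=cv2.connectedComponentsWithStats(m); k=1+st[1:,4].argmax(); m=l==k
    p=plane_pts('top',m,z); rc=hull_rect(p)
    q=p-p.mean(0); w,V=np.linalg.eigh(q.T@q); a=np.degrees(np.arctan2(V[1,1],V[0,1]))
    # terminal: lower red-blue label vs steel: pixels higher than top face
    t=m&(P[...,2]>z+.002); tp=plane_pts('top',t,z+.004); d=tp.mean(0)-p.mean(0) if len(tp) else np.zeros(2)
    if d@V[:,1]<0: a+=180
    return p.mean(0),rc,a%360,d,len(p)
def now():
    o=ctrl.get_obs(); R=Ro.from_quat(np.roll(o['tcp_rot'],-1)).as_matrix(); 
    return np.array(o['ee_pos']),np.degrees(np.arctan2(R[1,0],R[0,0])),o
def to(t,phi=None):
    "moves in tool axes (units of full scale): shift first in present axes, then yaw"
    p,f,o=now(); d=np.array(t)-p; c,s=np.cos(np.radians(f)),np.sin(np.radians(f))
    out=np.array([d[0]*c+d[1]*s,d[0]*s-d[1]*c,-d[2]])/.04
    y=0 if phi is None else -((phi-f+180)%360-180)/10
    print('at',p.round(4),'phi',round(f,1),'t',round(o['clock'],1),'q',np.round(o['joint_pos'],2),'F',np.round(o['contact_force'],1),'w',np.round(o['grip_width'],3),'-> shift',out.round(3),'yaw',round(y,3))
E
python3 - <<'E'
from h import *
im,d=grab('top');P=cloud('top',d)
for n,c in dict(tall=(.593,.282),mid=(.447,.392),low=(.385,.255)).items():
    print(n,*pack(im,P,n,c))
H=P[...,2]
# turntable
r=np.hypot(P[...,0]-.56,P[...,1]+.01)
m=(abs(H-.034)<.012)&(r<.16)
p=plane_pts('top',m,.034); ct,rad=cv2.minEnclosingCircle((p*1000).astype(np.float32)); print('disc',p.mean(0),ct,rad)
dark=(im.max(-1)<60)&(r<.14)&(H<.06)
n,l,st,ce=cv2.connectedComponentsWithStats(dark.astype(np.uint8))
for i in range(1,n):
    if st[i,4]>60: q=plane_pts('top',l==i,.034); print('nest',ce[i].round(1),st[i,4],q.mean(0),hull_rect(q))
hb=(H>.09)&(H<.14)&(r<.06); q=plane_pts('top',hb,.126); print('bar',q.mean(0),hull_rect(q),np.percentile(H[hb],90),hb.sum())
# cup ring
rr=np.hypot(P[...,0]-.465,P[...,1]+.368)
k=(H>.052)&(H<.075)&(rr<.06); q=plane_pts('top',k,.064); c,ra=cv2.minEnclosingCircle((q*1000).astype(np.float32)); print('cup',q.mean(0),c,ra,np.percentile(H[k],[50,90]))
rr=np.hypot(P[...,0]-.602,P[...,1]+.294)
k=(H>.008)&(H<.03)&(rr<.06); q=plane_pts('top',k,.017); c,ra=cv2.minEnclosingCircle((q*1000).astype(np.float32)); print('lid',q.mean(0),c,ra)
k=(H>.035)&(H<.06)&(rr<.06); q=plane_pts('top',k,.047); print('knob',q.mean(0),k.sum())
rr=np.hypot(P[...,0]-.41,P[...,1]+.27)
for a,b in ((.004,.03),(.085,.098),(.098,.11),(.11,.15),(.15,.18)):
    k=(H>a)&(H<b)&(rr<.09); v,u=np.nonzero(k); print('rack',a,b,k.sum(), P[k].mean(0) if k.any() else '', hull_rect(P[k][:,:2]) if k.sum()>3 else '')
E
```

```text
tall [0.5938347  0.28391595] (array([0.59395966, 0.28371484]), (61.98884582519531, 46.57145690917969), 26.096853256225586) 25.54461507794869 [0.00770461 0.00294685] 390
mid [0.44669742 0.39401738] (array([0.4468418 , 0.39359796]), (61.51467514038086, 47.70126724243164), 169.07997131347656) 350.0524030514049 [ 0.00703369 -0.00226454] 410
low [0.38444293 0.25581176] (array([0.38480118, 0.25537524]), (61.31269073486328, 47.29240798950195), 9.754966735839844) 11.381270266583357 [ 0.00804538 -0.00082921] 404
disc [ 0.55943631 -0.00973962] (551.5833740234375, -11.505962371826172) 145.58494567871094
nest [313.4 163.9] 316 [0.65438054 0.0160575 ] (array([0.65450745, 0.01583113]), (57.547855377197266, 42.632240295410156), 15.757314682006836)
nest [355.9 205.1] 330 [ 0.54130889 -0.10008251] (array([ 0.54126544, -0.10016911]), (57.89693832397461, 41.756736755371094), 76.0814437866211)
nest [298.3 221.2] 340 [0.49690419 0.05573167] (array([0.49689227, 0.05579436]), (57.07065200805664, 40.2804069519043), 135.38291931152344)
bar [ 0.56028992 -0.00926798] (array([ 0.56030988, -0.00917438]), (56.925
[... 380 characters left out ...]
0.40637286, -0.28672302]), (161.33489990234375, 128.0506591796875), 157.96002197265625)
rack 0.085 0.098 267 [ 0.38805951 -0.25208782  0.09343953] (array([ 0.38188254, -0.25808392]), (68.9226303100586, 49.67271423339844), 17.5855770111084)
rack 0.098 0.11 86 [ 0.38265392 -0.25469285  0.10080299] (array([ 0.38061649, -0.26137579]), (59.41746520996094, 38.036033630371094), 65.55716705322266)
rack 0.11 0.15 44 [ 0.38236305 -0.25158356  0.13008359] (array([ 0.38175085, -0.25348236]), (25.230466842651367, 10.517441749572754), 170.93360137939453)
rack 0.15 0.18 117 [ 0.38094445 -0.25945724  0.16534206] (array([ 0.38109238, -0.26039575]), (25.034770965576172, 23.378984451293945), 91.26635253429413)
```

```bash
cat > disc.py <<'E'
from h import *
from scipy.optimize import least_squares
def circ(p,loss='soft_l1'):
    f=lambda x:np.hypot(p[:,0]-x[0],p[:,1]-x[1])-x[2]
    s=least_squares(f,[p[:,0].mean(),p[:,1].mean(),np.ptp(p[:,0])/2],loss=loss,f_scale=.002); return s.x,np.median(abs(s.fun))
E
python3 - <<'E'
from disc import *
for n in('top','side'):
    im,d=grab(n);P=cloud(n,d);H=P[...,2];r=np.hypot(P[...,0]-.56,P[...,1]+.01)
    m=(r<.17)&(im.min(-1)>(165 if n=='top' else 120))&(H>.015)
    m=cv2.morphologyEx(m.astype(np.uint8),cv2.MORPH_OPEN,np.ones((3,3)))
    cs,_=cv2.findContours(m,cv2.RETR_EXTERNAL,cv2.CHAIN_APPROX_NONE); c=max(cs,key=cv2.contourArea)[:,0]
    p=np.array([ray(n,u,v,.034)[:2] for u,v in c]); print(n,len(c),circ(p))
    rr=np.hypot(P[...,0]-.56,P[...,1]+.01)
    hb=(H>.1)&(H<.14)&(rr<.05); print('bar',np.median(H[hb]),P[hb].mean(0),P[hb].min(0),P[hb].max(0),np.bincount(((H[hb]-.1)*500).astype(int)))
    k=(r<.13)&(im.max(-1)<60)&(H<.05); nn,l,st,ce=cv2.connectedComponentsWithStats(k.astype(np.uint8))
    for i in range(1,nn):
        if st[i,4]>60: q=plane_pts(n,l==i,.034); print('nest',st[i,4],np.median(H[l==i]).round(4),P[l==i].mean(0).round(4),hull_rect(q))
    rr=np.hypot(P[...,0]-.465,P[...,1]+.368)
    k=(H>.054)&(H<.072)&(rr<.045); print('cup3d',P[k].mean(0),k.sum(),P[k].min(0),P[k].max(0))
    rr=np.hypot(P[...,0]-.6,P[...,1]+.293); k=(H>.02)&(H<.06)&(rr<.03); print('knob',P[k].mean(0),k.sum(),H[k].max())
    rr=np.hypot(P[...,0]-.38,P[...,1]+.26); k=(H>.14)&(H<.2)&(rr<.04); print('probe',P[k].mean(0),k.sum(),P[k].min(0),P[k].max(0))
    for s,h in(('tall',.046),('mid',.036),('low',.026)):
        c=dict(tall=(.594,.284),mid=(.447,.394),low=(.384,.2555))[s]
        k=(abs(H-h)<.006)&(np.hypot(P[...,0]-c[0],P[...,1]-c[1])<.05); print(s,plane_pts(n,k,h).mean(0),k.sum(),hull_rect(plane_pts(n,k,h)))
E
```

```text
top 436 (array([ 0.56107655, -0.00863249,  0.12973842]), np.float64(0.005626536817928865))
bar 0.11464729792773698 [ 0.5622525  -0.00929461  0.1138653 ] [ 0.53566625 -0.02307557  0.10071742] [0.59126789 0.00481627 0.11826275] [ 1  2  0  1  7 15 30 65 23  1]
nest 316 0.0336 [0.6545 0.016  0.0336] (array([0.65435486, 0.01598504]), (57.820716857910156, 42.25361633300781), 15.931380271911621)
nest 330 0.0334 [ 0.5412 -0.1     0.0334] (array([ 0.54122723, -0.10021327]), (57.889488220214844, 41.830039978027344), 75.90654754638672)
nest 336 0.0333 [0.497  0.0557 0.0334] (array([0.49689227, 0.05579436]), (57.07065200805664, 40.2804069519043), 135.38291931152344)
cup3d [ 0.46488368 -0.36910423  0.06200186] 211 [ 0.4373673 -0.3974993  0.0540916] [ 0.49502712 -0.34074194  0.06872994]
knob [ 0.60146969 -0.29192109  0.04047436] 51 0.049375164153773854
probe [ 0.38108292 -0.25863403  0.16356012] 129 [ 0.36930361 -0.27301394  0.14069111] [ 0.3928219  -0.24818401  0.17188115]
tall [0.5938551  0.28437483] 382 (array([0.59390265, 0.28398718]), (61.85151290893555, 46.032169342041016), 26.09684944152832
[... 901 characters left out ...]
44677734)
cup3d [ 0.46399248 -0.36884049  0.06099322] 126 [ 0.4341809  -0.40539924  0.05421117] [ 0.49260388 -0.33923665  0.06946453]
knob [ 0.6019556  -0.29133408  0.03513152] 54 0.05059268228139935
probe [ 0.37958048 -0.25499638  0.15738402] 91 [ 0.36669364 -0.27423906  0.14021252] [ 0.39234281 -0.24455044  0.17118762]
tall [0.59338069 0.2880546 ] 370 (array([0.59359369, 0.28820343]), (61.87305450439453, 51.93564987182617), 24.771526336669922)
mid [0.44627023 0.39847449] 488 (array([0.44649814, 0.39841074]), (62.10151672363281, 50.02103805541992), 169.5308380126953)
low [0.38447751 0.26080413] 374 (array([0.38420679, 0.25981195]), (62.02064895629883, 51.32633590698242), 10.445562362670898)
```

```bash
python3 -c "
from h import *
to((.594,.284,.2),25.8)"
```

```text
at [ 0.2445 -0.6289  0.2308] phi 21.2 t 0.3 q [-1.35  0.29  1.58 -0.    1.28 -0.15] F [-0.7 -0.3  0.4] w 0.999 -> shift [ 16.413 -18.105   0.771] yaw -0.455
```

>>> drive_tool(
  rows=[1,0.8,-0.9,0,0,1,0.8,-0.9,0,0,1,0.8,-0.9,0,0,1,0.8,-0.9,0,0,1,0.8,-0.9,0,0,1,0.8,-0.9,0,0,1,0.8,-0.9,0,0,1,0.8,-0.9,0,0,1,0.8,-0.9,0,0,1,0.8,-0.9,0,0,1,0.8,-0.9,0,0,1,0.8,-0.9,0,0],
  squeeze=60,
)

```text
clock: 1.8
ee_pos: [0.4463, -0.0858, 0.2317]
tcp_rot: [0.0, 0.983, 0.184, 0.0]
contact_force: [0.5, -0.6, 0.7]
grip_width: 0.999
grip_force: 0.0
```

```bash
python3 -c "
from h import *
to((.594,.284,.1),25.8)"
```

```text
at [ 0.4463 -0.0858  0.2317] phi 21.2 t 1.8 q [-0.41 -0.22  2.1  -0.    1.26  0.79] F [ 0.5 -0.6  0.7] w 0.999 -> shift [ 6.79  -7.28   3.292] yaw -0.456
```

>>> drive_tool(
  rows=[1,0.68,-0.73,0.33,0,1,0.68,-0.73,0.33,0,1,0.68,-0.73,0.33,0,1,0.68,-0.73,0.33,0,1,0.68,-0.73,0.33,0,1,0.68,-0.73,0.33,0,1,0.68,-0.73,0.33,0,1,0.68,-0.73,0.33,0,1,0.68,-0.73,0.33,0,1,0.68,-0.73,0.33,0,1,0,0,0,-0.46,1,0,0,0,0],
)

```text
clock: 3.3
ee_pos: [0.5935, 0.2838, 0.0988]
tcp_rot: [0.0, 0.975, 0.224, -0.0]
contact_force: [-0.1, 0.2, 0.8]
grip_width: 1.0
grip_force: 0.0
```

```bash
python3 -c "
from h import *
to((.594,.284,.022),25.8)
grab('side','s1.png')
im,d=grab('top','t1.png');P=cloud('top',d);H=P[...,2]
k=(H>.07)&(H<.2)&(np.hypot(P[...,0]-.594,P[...,1]-.284)<.1);print(P[k].min(0),P[k].max(0),k.sum())
a=cv2.imread('pics/top0.png');
t=cv2.imread('pics/t1.png')[100:260,130:330];s=cv2.imread('pics/s1.png')[180:340,230:430]
cv2.imwrite('pics/c2.png',np.hstack([cv2.resize(t,None,fx=2,fy=2),cv2.resize(s,None,fx=2,fy=2)]))
"
```

```text
at [0.5935 0.2838 0.0988] phi 25.8 t 3.3 q [ 0.29  0.38  1.71 -0.    1.05  1.41] F [-0.1  0.2  0.8] w 1.0 -> shift [1.40e-02 1.00e-03 1.92e+00] yaw 0.004
[0.584781   0.21353045 0.11164888] [0.63495171 0.2591197  0.1997627 ] 203
```

View pics/c2.png

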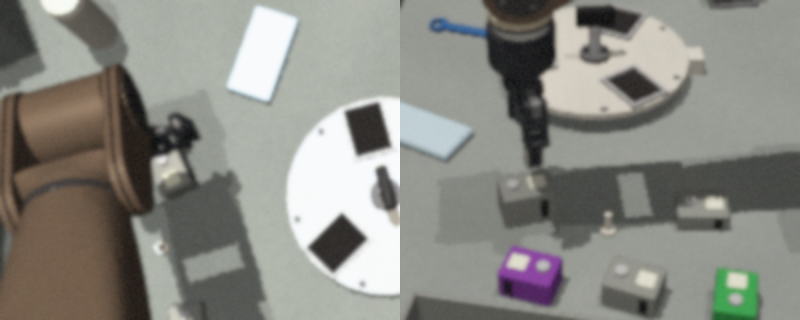

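>>> drive_tool(
  rows=[1,0,0,0.5,0,1,0,0,0.5,0,1,0,0,0.5,0,1,0,0,0.42,0,1,0,0,0,0,0,0,0,0,0,0,0,0,0,0,0,0,0,0,0,0,0,0,0,0,0,0,0,0,0,0,0,0,0,0,0,0,0,0,0],
)

```text
clock: 4.9
ee_pos: [0.5948, 0.2838, 0.024]
tcp_rot: [-0.0, 0.975, 0.224, 0.001]
contact_force: [1.1, 1.0, 4.7]
grip_width: 0.528
grip_force: 64.6
```

>>> drive_tool(
  rows=[0,0,0,-0.5,0,0,0,0,-0.8,0,0,0,0,-0.8,0,0,0,0,-0.4,0,0,0,0,0,0],
)

```text
clock: 5.52
ee_pos: [0.5941, 0.2836, 0.1238]
tcp_rot: [-0.0, 0.975, 0.224, 0.001]
contact_force: [-0.3, 0.9, -2.3]
grip_width: 0.527
grip_force: 63.9
```

```bash
python3 -c "
from h import *
to((.6543,.0155,.122),15.6)"
```

```text
at [0.5941 0.2836 0.1238] phi 25.8 t 5.5 q [0.29 0.35 1.7  0.   1.09 1.41] F [-0.3  0.9 -2.3] w 0.527 -> shift [-1.568  6.687  0.046] yaw 1.025
```

>>> drive_tool(
  rows=[0,-0.2,0.84,0,0,0,-0.2,0.84,0,0,0,-0.2,0.84,0,0,0,-0.2,0.84,0,0,0,-0.2,0.84,0,0,0,-0.2,0.84,0,0,0,-0.2,0.84,0,0,0,-0.16,0.8,0,0.5,0,0,0,0,0.5,0,0,0,0,0,0,0,0,0,0],
)

```text
clock: 6.9
ee_pos: [0.6532, 0.0162, 0.1212]
tcp_rot: [-0.0, 0.99, 0.139, -0.001]
contact_force: [0.3, -0.4, -1.0]
grip_width: 0.525
grip_force: 63.9
```

```bash
python3 -c "
from h import *
to((.654,.0155,.122),15.6)
grab('side','s2.png')
im,d=grab('top','t2.png')
t=cv2.imread('pics/t2.png')[100:260,230:430];s=cv2.imread('pics/s2.png')[120:280,230:430]
cv2.imwrite('pics/c3.png',np.hstack([cv2.resize(t,None,fx=2,fy=2),cv2.resize(s,None,fx=2,fy=2)]))
P=cloud('side',ctrl.grab_frame('side')[1]);H=P[...,2]
im=cv2.imread('pics/s2.png')
k=(abs(P[...,0]-.654)<.06)&(abs(P[...,1]-.0155)<.05)&(H>.08)&(H<.16)&(im.min(-1)>60); print(k.sum(),P[k].min(0),P[k].max(0),np.median(P[k],0))
"
```

```text
at [0.6532 0.0162 0.1212] phi 15.9 t 6.9 q [-0.13  0.35  1.71  0.    1.09  1.16] F [ 0.3 -0.4 -1. ] w 0.525 -> shift [ 0.016  0.022 -0.021] yaw 0.034
369 [ 0.61748563 -0.01157574  0.09598332] [0.6875445  0.05123433 0.15794439] [0.65263304 0.03758743 0.13185783]
```

View pics/c3.png

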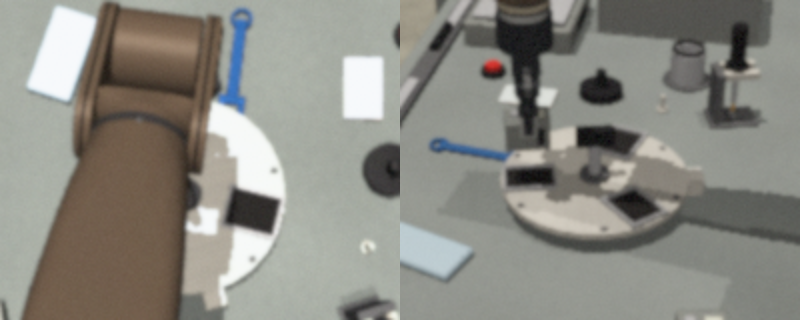

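>>> drive_tool(
  rows=[0,0.02,0.02,0.5,0.03,0,0,0,0.4,0,0,0,0,0.2,0,0,0,0,0.2,0,0,0,0,0.15,0,0,0,0,0.1,0,0,0,0,0.03,0,0,0,0,0,0],
)

```text
clock: 8.05
ee_pos: [0.6552, 0.0152, 0.0596]
tcp_rot: [0.0, 0.991, 0.135, 0.0]
contact_force: [-0.3, -0.5, -1.5]
grip_width: 0.521
grip_force: 63.9
```

>>> drive_tool(
  rows=[0,0,0,0.04,0,0,0,0,0.02,0,0,0,0,0,0,0.75,0,0,0,0,0.75,0,0,0,0,0.75,0,0,0,0,0.75,0,0,-0.3,0,1,0,0,-0.7,0,1,0,0,-0.7,0,1,0,0,-0.7,0,1,0,0,0,0],
)

```text
clock: 9.43
ee_pos: [0.6572, 0.0149, 0.1571]
tcp_rot: [0.001, 0.991, 0.135, 0.004]
contact_force: [-0.1, 0.2, 0.5]
grip_width: 0.998
grip_force: 0.0
```

```bash
python3 -c "
from h import *
to((.447,.394,.12),-10.5)
"
```

```text
at [0.6572 0.0149 0.1571] phi 15.6 t 9.4 q [-0.13  0.31  1.69  0.    1.14  1.17] F [-0.1  0.2  0.5] w 0.998 -> shift [ -2.523 -10.538   0.929] yaw 2.605
```

>>> drive_tool(
  rows=[1,-0.23,-0.96,0,0,1,-0.23,-0.96,0,0,1,-0.23,-0.96,0,0,1,-0.23,-0.96,0,0,1,-0.23,-0.96,0,0,1,-0.23,-0.96,0,0,1,-0.23,-0.96,0,0,1,-0.23,-0.96,0,0,1,-0.23,-0.96,0,0,1,-0.23,-0.96,0,0,1,-0.23,-0.94,0.4,0.9,1,0,0,0.5,0.9],
)

```text
clock: 10.92
ee_pos: [0.4427, 0.3961, 0.1157]
tcp_rot: [-0.0, 1.0, -0.022, -0.0]
contact_force: [0.1, 0.3, -0.7]
grip_width: 1.002
grip_force: 0.0
```

```bash
python3 -c "
from h import *
to((.447,.394,.02),-10.5)
im,d=grab('side','s3.png');grab('top','t3.png');P=cloud('side',d);H=P[...,2]
for s,h in(('tall',.080),('mid',.036),('low',.026)):
    c=dict(tall=(.654,.02),mid=(.447,.398),low=(.384,.2605))[s]
    k=(abs(H-h)<.006)&(np.hypot(P[...,0]-c[0],P[...,1]-c[1])<.05); print(s,plane_pts('side',k,h).mean(0),k.sum(),hull_rect(plane_pts('side',k,h)))
t=cv2.imread('pics/t3.png')[100:260,230:430];s=cv2.imread('pics/s3.png')[120:360,200:500]
cv2.imwrite('pics/c4.png',np.hstack([cv2.resize(t,(400,320)),cv2.resize(s,(400,320))]))
"
```

```text
at [0.4427 0.3961 0.1157] phi -2.5 t 10.9 q [0.56 0.23 1.87 0.   1.04 2.17] F [ 0.1  0.3 -0.7] w 1.002 -> shift [0.11  0.048 2.393] yaw 0.795
tall [0.653323   0.02043306] 227 (array([0.65289056, 0.02107812]), (59.18724060058594, 54.290897369384766), 14.224909782409668)
mid [0.44643481 0.39834352] 492 (array([0.44643228, 0.3989816 ]), (62.077857971191406, 51.613800048828125), 168.92138671875)
low [0.38425588 0.26072771] 374 (array([0.38420676, 0.25981195]), (62.02064895629883, 51.32634735107422), 10.445577621459961)
```

View pics/c4.png

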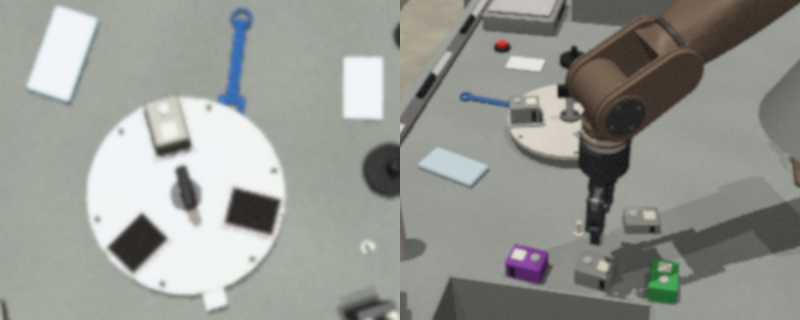

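>>> drive_tool(
  rows=[1,0.11,0.05,0,0.8,1,0,0,0.6,0,1,0,0,0.6,0,1,0,0,0.6,0,1,0,0,0.5,0,1,0,0,0.18,0,0,0,0,0,0,0,0,0,0,0,0,0,0,0,0,0,0,0,0,0,0,0,0,0,0,0,0,0,0,0],
)

```text
clock: 12.52
ee_pos: [0.45, 0.3928, 0.0194]
tcp_rot: [-0.001, 0.996, -0.091, 0.001]
contact_force: [0.1, 0.2, 7.4]
grip_width: 0.521
grip_force: 64.1
```

>>> drive_tool(
  rows=[0,0,0,-0.5,0,0,0,0,-0.8,0,0,0,0,-0.8,0,0,0,0,-0.5,0,0,0,0,0,0],
)

```text
clock: 13.15
ee_pos: [0.4497, 0.3926, 0.1238]
tcp_rot: [-0.001, 0.996, -0.091, 0.001]
contact_force: [-0.6, 0.4, -1.9]
grip_width: 0.517
grip_force: 63.3
```

```bash
python3 -c "
from h import *
to((.4975,.0557,.12),-44.5)"
```

```text
at [0.4497 0.3926 0.1238] phi -10.4 t 13.2 q [0.55 0.22 1.86 0.   1.05 2.3 ] F [-0.6  0.4 -1.9] w 0.517 -> shift [2.704 8.066 0.094] yaw 3.405
```

>>> drive_tool(
  rows=[0,0.31,0.9,0,0,0,0.31,0.9,0,0,0,0.31,0.9,0,0,0,0.31,0.9,0,0,0,0.31,0.9,0,0,0,0.31,0.9,0,0,0,0.31,0.9,0,0,0,0.31,0.9,0,0,0,0.28,0.9,0,0.85,0,0,0,0,0.85,0,0,0,0,0.85,0,0,0,0,0.85],
)

```text
clock: 14.65
ee_pos: [0.4972, 0.0532, 0.1198]
tcp_rot: [0.001, 0.925, -0.381, -0.002]
contact_force: [-0.0, 0.7, -1.4]
grip_width: 0.521
grip_force: 63.3
```

>>> drive_tool(
  rows=[0,0,0,0,0,0,0,0,0,0],
)

```text
clock: 14.9
ee_pos: [0.4979, 0.0535, 0.1208]
tcp_rot: [0.0, 0.926, -0.377, -0.001]
contact_force: [-0.7, -0.4, -1.0]
grip_width: 0.523
grip_force: 63.3
```

```bash
python3 -c "
from h import *
to((.4994,.0538,.054),-44.5)
im,d=grab('side');P=cloud('side',d);H=P[...,2]
k=(abs(H-.139)<.007)&(np.hypot(P[...,0]-.498,P[...,1]-.06)<.06)&(im.min(-1)>70); q=plane_pts('side',k,.14);print(k.sum(),q.mean(0),hull_rect(q))"
```

```text
at [0.4979 0.0535 0.1208] phi -44.3 t 14.9 q [-0.1   0.03  2.09 -0.    1.03  2.25] F [-0.7 -0.4 -1. ] w 0.523 -> shift [ 0.021 -0.032  1.67 ] yaw 0.017
166 [0.48838292 0.06650164] (array([0.48665616, 0.06221657]), (71.37257385253906, 54.48759460449219), 98.73507881164551)
```

>>> drive_tool(
  rows=[0,0.02,-0.03,0.5,0.02,0,0,0,0.4,0,0,0,0,0.2,0,0,0,0,0.2,0,0,0,0,0.2,0,0,0,0,0.1,0,0,0,0,0.07,0,0,0,0,0,0,0,0,0,0,0],
)

```text
clock: 16.08
ee_pos: [0.5003, 0.0537, 0.0552]
tcp_rot: [-0.0, 0.925, -0.38, 0.0]
contact_force: [0.0, 0.1, -0.0]
grip_width: 0.522
grip_force: 63.3
```

>>> drive_tool(
  rows=[0,0,0,0.04,0,0,0,0,0,0,0.75,0,0,0,0,0.75,0,0,0,0,0.75,0,0,0,0,0.75,0,0,-0.3,0,1,0,0,-0.7,0,1,0,0,-0.7,0,1,0,0,-0.7,0,1,0,0,-0.3,0,1,0,0,0,0],
)

```text
clock: 17.45
ee_pos: [0.5006, 0.0536, 0.1624]
tcp_rot: [-0.0, 0.925, -0.38, 0.001]
contact_force: [-0.5, -0.4, -0.5]
grip_width: 1.0
grip_force: 0.0
```

```bash
python3 -c "
from h import *
to((.385,.2557,.12),10.5)
im,d=grab('side');P=cloud('side',d);H=P[...,2]
for s,h,c in(('tall',.080,(.654,.02)),('mid',.070,(.4975,.06)),('low',.026,(.384,.2605))):
    k=(abs(H-h)<.006)&(np.hypot(P[...,0]-c[0],P[...,1]-c[1])<.05)&(im.min(-1)>70); print(s,plane_pts('side',k,h).mean(0),k.sum(),hull_rect(plane_pts('side',k,h)))
"
```

```text
at [0.5006 0.0536 0.1624] phi -44.7 t 17.4 q [-0.1  -0.03  2.06  0.    1.11  2.26] F [-0.5 -0.4 -0.5] w 1.0 -> shift [-5.606 -1.563  1.06 ] yaw -5.515
tall [0.65367264 0.02005671] 223 (array([0.6529317 , 0.02091605]), (59.18727493286133, 53.956546783447266), 14.225001335144043)
mid [0.49660046 0.05833311] 219 (array([0.49741852, 0.06019194]), (64.56221008300781, 49.92344284057617), 134.7961769104004)
low [0.38448135 0.260179  ] 366 (array([0.38420679, 0.25981195]), (62.02063751220703, 51.32633590698242), 10.445591926574707)
```

>>> drive_tool(
  rows=[1,-0.93,-0.26,0,0,1,-0.93,-0.26,0,0,1,-0.93,-0.26,0,0,1,-0.93,-0.26,0,0,1,-0.93,-0.26,0,0,1,-0.95,-0.26,0,0,1,0,0,0.17,-0.92,1,0,0,0.17,-0.92,1,0,0,0.17,-0.92,1,0,0,0.17,-0.92,1,0,0,0.17,-0.92,1,0,0,0.17,-0.92],
)

```text
clock: 19.0
ee_pos: [0.3834, 0.255, 0.1185]
tcp_rot: [0.0, 0.996, 0.094, -0.002]
contact_force: [-0.3, -0.0, 0.2]
grip_width: 1.0
grip_force: 0.0
```

>>> drive_tool(
  rows=[1,0,0,0,0,1,0,0,0,0],
)

```text
clock: 19.25
ee_pos: [0.3841, 0.2554, 0.1199]
tcp_rot: [0.0, 0.996, 0.091, -0.001]
contact_force: [0.0, -0.5, -0.3]
grip_width: 0.999
grip_force: 0.0
```

```bash
python3 -c "
from h import *
to((.385,.2557,.006),10.5)
im,d=grab('side');P=cloud('side',d);H=P[...,2]
for s,h,c in(('tall',.080,(.654,.02)),('mid',.070,(.4975,.06)),('low',.026,(.384,.2605))):
    k=(abs(H-h)<.006)&(np.hypot(P[...,0]-c[0],P[...,1]-c[1])<.05)&(im.min(-1)>70); print(s,plane_pts('side',k,h).mean(0),k.sum(),hull_rect(plane_pts('side',k,h)))
"
```

```text
at [0.3841 0.2554 0.1199] phi 10.4 t 19.2 q [ 0.37 -0.07  2.18 -0.    1.03  1.76] F [ 0.  -0.5 -0.3] w 0.999 -> shift [ 0.023 -0.004  2.848] yaw -0.008
tall [0.65331162 0.02038924] 226 (array([0.65278784, 0.02148331]), (59.18724060058594, 55.12692642211914), 14.224909782409668)
mid [0.49637094 0.06068789] 256 (array([0.49651138, 0.06079211]), (66.61650085449219, 49.470115661621094), 134.8970718383789)
low [0.38674538 0.2606826 ] 336 (array([0.38487048, 0.26100693]), (60.80873489379883, 51.35047149658203), 7.388367176055908)
```

>>> drive_tool(
  rows=[1,0.02,0,0.6,0,1,0,0,0.6,0,1,0,0,0.6,0,1,0,0,0.5,0,1,0,0,0.3,0,1,0,0,0.2,0,0,0,0,0,0,0,0,0,0,0,0,0,0,0,0,0,0,0,0,0,0,0,0,0,0,0,0,0,0,0],
)

```text
clock: 20.8
ee_pos: [0.3864, 0.2561, 0.0096]
tcp_rot: [-0.0, 0.996, 0.092, 0.001]
contact_force: [-0.6, 0.6, 5.4]
grip_width: 0.52
grip_force: 63.5
```

>>> drive_tool(
  rows=[0,0,0,-0.5,0,0,0,0,-0.8,0,0,0,0,-0.8,0,0,0,0,-0.8,0,0,0,0,-0.3,0,0,0,0,0,0],
)

```text
clock: 21.55
ee_pos: [0.3853, 0.2557, 0.1365]
tcp_rot: [-0.0, 0.996, 0.092, 0.0]
contact_force: [-0.3, 0.7, -2.1]
grip_width: 0.525
grip_force: 62.8
```

```bash
python3 -c "
from h import *
to((.541,-.0995,.135),75.5)
im,d=grab('side');P=cloud('side',d);H=P[...,2]
print(P[(H>.06)&(H<.16)&(np.hypot(P[...,0]-.385,P[...,1]-.26)<.05)].mean(0))"
```

```text
at [0.3853 0.2557 0.1365] phi 10.5 t 21.6 q [ 0.37 -0.09  2.17 -0.    1.06  1.75] F [-0.3  0.7 -2.1] w 0.525 -> shift [2.202 9.441 0.038] yaw -6.496
[0.38580549 0.26987725 0.14705699]
```

>>> drive_tool(
  rows=[0,0.22,0.94,-0.5,0,0,0.22,0.94,0,0,0,0.22,0.94,0,0,0,0.22,0.94,0,0,0,0.22,0.94,0,0,0,0.22,0.94,0,0,0,0.22,0.94,0,0,0,0.22,0.94,0,0,0,0.22,0.94,0,0,0,0.22,0.94,0,-0.8,0,0,0,0,-0.95,0,0,0,0,-0.95],
)

```text
clock: 23.1
ee_pos: [0.5394, -0.0982, 0.1537]
tcp_rot: [-0.002, 0.946, 0.324, -0.002]
contact_force: [-0.0, -0.1, -1.0]
grip_width: 0.521
grip_force: 62.8
```

>>> drive_tool(
  rows=[0,0,0,0,-0.95,0,0,0,0,-0.95,0,0,0,0,-0.95,0,0,0,0,-0.95,0,0,0,0,0,0,0,0,0,0],
)

```text
clock: 23.85
ee_pos: [0.54, -0.0977, 0.1552]
tcp_rot: [-0.001, 0.791, 0.612, -0.001]
contact_force: [-0.1, -0.6, -1.0]
grip_width: 0.521
grip_force: 62.8
```

```bash
python3 -c "
from h import *
to((.5412,-.0985,.0445),75.5)
im,d=grab('side');P=cloud('side',d);H=P[...,2]
for s,h,c in(('tall',.080,(.654,.02)),('mid',.070,(.4975,.06))):
    k=(abs(H-h)<.006)&(np.hypot(P[...,0]-c[0],P[...,1]-c[1])<.05)&(im.min(-1)>70); print(s,plane_pts('side',k,h).mean(0),k.sum(),hull_rect(plane_pts('side',k,h)))
z=.152-.0096+.026;k=(abs(H-z)<.006)&(np.hypot(P[...,0]-.541,P[...,1]+.095)<.05)&(im.min(-1)>70);q=plane_pts('side',k,z);print(k.sum(),q.mean(0),hull_rect(q))
"
```

```text
at [ 0.54   -0.0977  0.1552] phi 75.4 t 23.9 q [-0.36  0.09  1.95 -0.    1.1  -0.11] F [-0.1 -0.6 -1. ] w 0.521 -> shift [-0.012  0.034  2.768] yaw -0.009
tall [0.65341702 0.02025114] 227 (array([0.6539505 , 0.01969402]), (60.32616424560547, 50.234886169433594), 10.772591590881348)
mid [0.49627841 0.06066514] 255 (array([0.49636761, 0.0609421 ]), (67.46879577636719, 49.35797119140625), 135.92597198486328)
167 [ 0.54324819 -0.09193934] (array([ 0.54307507, -0.09347591]), (75.91177368164062, 65.61380767822266), 120.7170524597168)
```

>>> drive_tool(
  rows=[0,-0.02,0.01,0.8,0,0,0,0,0.7,0,0,0,0,0.5,0,0,0,0,0.2,0,0,0,0,0.2,0,0,0,0,0.2,0,0,0,0,0.1,0,0,0,0,0.07,0,0,0,0,0,0,0,0,0,0,0],
)

```text
clock: 25.15
ee_pos: [0.541, -0.0988, 0.046]
tcp_rot: [0.0, 0.79, 0.613, 0.0]
contact_force: [0.7, -0.2, -1.9]
grip_width: 0.52
grip_force: 62.8
```

Then release, rise, and move aside to look at the table.

>>> drive_tool(
  rows=[0,0,0,0.05,0,0,0,0,0.02,0,0,0,0,0,0,0.75,0,0,0,0,0.75,0,0,0,0,0.75,0,0,0,0,0.75,0,0,-0.3,0,1,0,0,-0.9,0,1,0,0,-0.9,0,1,0,0,-0.9,0,1,0,0,-0.9,0,1,0,0,0,0],
)

```text
clock: 26.65
ee_pos: [0.5431, -0.0996, 0.2038]
tcp_rot: [0.004, 0.79, 0.613, 0.002]
contact_force: [0.3, -0.1, 0.2]
grip_width: 1.001
grip_force: 0.0
```

>>> drive_tool(
  rows=[1,-0.8,0.4,0,0,1,-0.8,0.4,0,0,1,-0.8,0.4,0,0,1,-0.8,0.4,0,0,1,-0.8,0.4,0,0,1,-0.8,0.4,0,0,1,-0.8,0.4,0,0,1,0,0,0,0],
)

```text
clock: 27.65
ee_pos: [0.5927, -0.3456, 0.1972]
tcp_rot: [-0.001, 0.791, 0.611, -0.0]
contact_force: [-0.3, -0.1, -0.2]
grip_width: 1.001
grip_force: 0.0
```

```bash
cat > chk.py <<'E'
from h import *
import sys
th=float(sys.argv[1]); C=np.array([.5642,-.0095]); out=sys.argv[2]
im,d=grab('top',out);P=cloud('top',d);H=P[...,2]
for s,a in(('tall',15.5),('mid',135.5),('low',255.5)):
    h=.034+HT[s]; a=np.radians(a+th); c=C+.093*np.array([np.cos(a),np.sin(a)])
    k=(abs(H-h)<.006)&(np.hypot(P[...,0]-c[0],P[...,1]-c[1])<.055)&(im.min(-1)>70)&grey(im)
    n,l,st,ce=cv2.connectedComponentsWithStats(k.astype(np.uint8)); k=l==1+st[1:,4].argmax()
    q=plane_pts('top',k,h); g=cv2.cvtColor(im,cv2.COLOR_RGB2GRAY)
    print(s,'want',c.round(4),'got',q.mean(0).round(4),k.sum(),hull_rect(q),'medz',np.median(H[k]).round(4))
r=np.hypot(P[...,0]-.562,P[...,1]+.0095); hb=(H>.1)&(H<.14)&(r<.05); q=plane_pts('top',hb,.119); print('bar',hb.sum(),q.mean(0) if hb.any() else '',hull_rect(q) if hb.any() else '')
rr=np.hypot(P[...,0]-.602,P[...,1]+.293); k=(H>.008)&(H<.03)&(rr<.08); q=plane_pts('top',k,.017); print('lid',k.sum(),q.mean(0) if k.any() else '')
E
python3 chk.py 0 t5.png
python3 - <<'E'
import cv2,sys
sys.path.insert(0,'.')
t=cv2.imread('pics/t5.png')[130:270,250:480]
cv2.imwrite('pics/c5.png',cv2.resize(t,None,fx=3,fy=3,interpolation=cv2.INTER_CUBIC))
E
```

```text
tall want [0.6538 0.0154] got [0.6545 0.0171] 396 (array([0.65433972, 0.01706269]), (61.67168426513672, 45.5103759765625), 15.910842895507812) medz 0.0787
mid want [0.4979 0.0557] got [0.4972 0.056 ] 392 (array([0.49657428, 0.05544019]), (58.75536346435547, 44.404632568359375), 135.5561065673828) medz 0.069
low want [ 0.5409 -0.0995] got [ 0.54   -0.0979] 397 (array([ 0.53987  , -0.0978461]), (61.42015838623047, 45.91877365112305), 74.56966400146484) medz 0.0588
bar 141 [ 0.56168722 -0.0091674 ] (array([ 0.5618963 , -0.00908157]), (55.991783142089844, 15.794937133789062), 16.10038948059082)
lid 511 [ 0.60106846 -0.26646192]
```

View pics/c5.png

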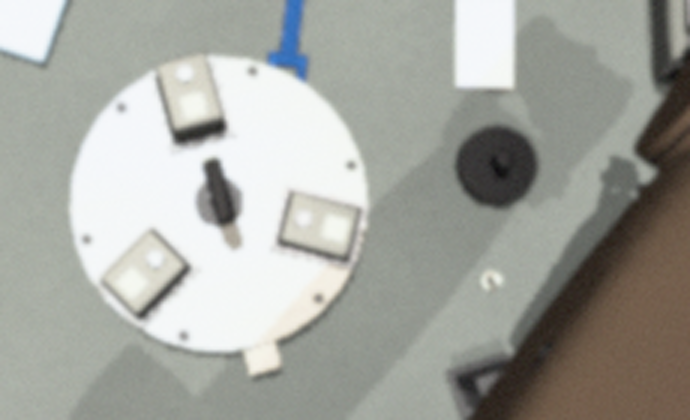

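```bash
python3 -c "
from h import *
to((.5622,-.0093,.16),15.8)"
```

```text
at [ 0.5926 -0.3441  0.1972] phi 75.4 t 27.7 q [-0.67  0.34  1.58  0.    1.23 -0.42] F [0.5 0.7 0.1] w 0.999 -> shift [ 7.91  -2.839  0.93 ] yaw 5.965
```

>>> drive_tool(
  rows=[0.7,0.88,-0.315,0,0,0.7,0.88,-0.315,0,0,0.7,0.88,-0.315,0,0,0.7,0.88,-0.315,0,0,0.7,0.88,-0.315,0,0,0.7,0.88,-0.315,0,0,0.7,0.88,-0.315,0,0,0.7,0.88,-0.315,0,0,0.7,0.87,-0.32,0,0,0.7,0,0,0,0.99,0.7,0,0,0,0.99,0.7,0,0,0,0.99],
)

```text
clock: 29.2
ee_pos: [0.5611, -0.0074, 0.1983]
tcp_rot: [-0.001, 0.922, 0.388, -0.001]
contact_force: [0.9, 0.5, 1.2]
grip_width: 0.699
grip_force: 0.0
```

>>> drive_tool(
  rows=[0.7,0,0,0,0.99,0.7,0,0,0,0.99,0.7,0,0,0.4,0.99,0.7,0,0,0.4,0,0.7,0,0,0,0,0.7,0,0,0,0],
)

```text
clock: 29.95
ee_pos: [0.5623, -0.0087, 0.167]
tcp_rot: [-0.0, 0.99, 0.141, -0.0]
contact_force: [0.2, -0.1, 0.9]
grip_width: 0.704
grip_force: 0.0
```

```bash
python3 -c "
from h import *
to((.5615,-.0093,.098),15.8)"
```

```text
at [ 0.5623 -0.0087  0.167 ] phi 16.2 t 29.9 q [-0.2   0.1   1.91  0.    1.13  1.09] F [ 0.2 -0.1  0.9] w 0.704 -> shift [-0.023  0.01   1.725] yaw 0.044
```

>>> drive_tool(
  rows=[0.7,-0.02,0.01,0.6,0.04,0.7,0,0,0.6,0,0.7,0,0,0.4,0,0.7,0,0,0.1,0,0.7,0,0,0,0,0,0,0,0,0,0,0,0,0,0,0,0,0,0,0,0,0,0,0,0,0,0,0,0,0,0,0,0,0,0],
)

```text
clock: 31.32
ee_pos: [0.5626, -0.011, 0.1]
tcp_rot: [0.002, 0.991, 0.137, 0.001]
contact_force: [0.3, -4.9, 2.5]
grip_width: 0.169
grip_force: 60.3
```

>>> drive_tool(
  rows=[0,0,0,0,-0.5,0,0,0,0,-0.5,0,0,0,0,-0.5,0,0,0,0,-0.5,0,0,0,0,-0.5,0,0,0,0,-0.5,0,0,0,0,-0.5,0,0,0,0,-0.5,0,0,0,0,-0.5,0,0,0,0,-0.5,0,0,0,0,-0.5,0,0,0,0,-0.5],
)

```text
clock: 32.83
ee_pos: [0.5635, -0.0119, 0.1001]
tcp_rot: [0.003, 0.788, 0.615, 0.0]
contact_force: [3.5, -7.8, -1.0]
grip_width: 0.169
grip_force: 59.9
```

>>> drive_tool(
  rows=[0,0,0,0,0,0,0,0,0,0,0,0,0,0,0,0,0,0,0,0],
)

```text
clock: 33.33
ee_pos: [0.5635, -0.0119, 0.1001]
tcp_rot: [0.003, 0.789, 0.614, 0.0]
contact_force: [3.1, -7.3, -0.5]
grip_width: 0.167
grip_force: 60.0
```

```bash
python3 -c "
from h import *
to((.5615,-.0093,.098),75.8)"; python3 chk.py 60 t6.png
```

```text
at [ 0.5635 -0.0119  0.1001] phi 75.8 t 33.3 q [-0.2   0.19  1.95 -0.    1.    0.05] F [ 3.1 -7.3 -0.5] w 0.167 -> shift [ 0.051 -0.065  0.052] yaw -0.003
tall want [0.5875 0.0805] got [0.5902 0.0992] 192 (array([0.58983966, 0.09899917]), (45.212318420410156, 29.6291561126709), 166.0706329345703) medz 0.0788
mid want [ 0.4746 -0.0344] got [ 0.447  -0.0466] 4 (array([ 0.44664999, -0.04675187]), (5.77231502532959, 2.3091602325439453), 63.7296257019043) medz 0.0695
low want [ 0.6305 -0.0747] got [ 0.6325 -0.1016] 25 (array([ 0.62970135, -0.10274485]), (22.611209869384766, 11.260873794555664), 172.6580810546875) medz 0.058
bar 0  
lid 511 [ 0.60088594 -0.26645178]
```

>>> drive_tool(
  rows=[0.6,0,0,0,0,0.6,0,0,0,0,0.6,0,0,0,0,0.6,0,0,-0.5,0,1,0,0,-0.9,0,1,0,0,-0.9,0,1,0,0,-0.9,0,1,-0.8,0.4,-0.2,0,1,-0.8,0.4,0,0,1,-0.8,0.4,0,0,1,-0.8,0.4,0,0,1,-0.8,0.4,0,0],
)

```text
clock: 34.88
ee_pos: [0.5999, -0.1849, 0.2348]
tcp_rot: [-0.0, 0.789, 0.614, 0.0]
contact_force: [0.4, 0.8, -0.5]
grip_width: 1.005
grip_force: 0.0
```

>>> drive_tool(
  rows=[1,-0.8,0,0,0,1,-0.8,0,0,0,1,-0.8,0,0,0,1,0,0,0,0],
)

```text
clock: 35.38
ee_pos: [0.5756, -0.2788, 0.2346]
tcp_rot: [-0.0, 0.79, 0.613, -0.0]
contact_force: [-0.1, 0.5, 0.0]
grip_width: 0.999
grip_force: 0.0
```

```bash
python3 chk.py 60 t7.png
python3 - <<'E'
from h import *
to((.381,-.259,.24),20)
im,d=grab('top','t8.png');P=cloud('top',d);H=P[...,2]
rr=np.hypot(P[...,0]-.38,P[...,1]+.259)
k=(H>.158)&(H<.18)&(rr<.04); q=plane_pts('top',k,.168); print('probe',k.sum(),q.mean(0),hull_rect(q), np.median(H[k]))
k=(H>.085)&(H<.099)&(rr<.07)&(im.min(-1)>140); q=plane_pts('top',k,.095); print('prongs',k.sum(),q.mean(0),hull_rect(q))
im2,d=grab('side','s8.png');P=cloud('side',d);H=P[...,2];rr=np.hypot(P[...,0]-.38,P[...,1]+.258)
for a in np.arange(.02,.18,.02):
    k=(H>a)&(H<a+.02)&(rr<.06)&(im2.max(-1)<(200)); print(a.round(2),k.sum(),P[k].mean(0).round(4) if k.any() else '',np.ptp(P[k],0).round(3) if k.any() else '')
t=cv2.imread('pics/t8.png')[200:300,380:480];s=cv2.imread('pics/s8.png')[110:210,330:430]
cv2.imwrite('pics/c6.png',np.hstack([cv2.resize(t,(400,400),interpolation=2),cv2.resize(s,(400,400),interpolation=2)]))
E
```

```text
tall want [0.5875 0.0805] got [0.5862 0.0834] 408 (array([0.58595068, 0.08331801]), (61.941585540771484, 45.2122802734375), 76.07095336914062) medz 0.0788
mid want [ 0.4746 -0.0344] got [ 0.4732 -0.0332] 416 (array([ 0.47338422, -0.03326811]), (61.36213684082031, 45.56206512451172), 15.521904945373535) medz 0.0689
low want [ 0.6305 -0.0747] got [ 0.6279 -0.0737] 388 (array([ 0.62847614, -0.07331932]), (61.18351364135742, 45.55797576904297), 134.73268508911133) medz 0.0588
bar 148 [ 0.5616191  -0.00907646] (array([ 0.56122949, -0.0092194 ]), (55.07778549194336, 17.08087921142578), 76.08480834960938)
lid 512 [ 0.60112093 -0.26647277]
at [ 0.5759 -0.2776  0.2346] phi 75.7 t 35.4 q [-0.61  0.21  1.67  0.    1.27 -0.36] F [-0.1  0.4  0.2] w 0.997 -> shift [-0.756 -4.836 -0.134] yaw 5.566
probe 0 [nan nan] (array([0., 0.]), (0.0, 0.0), 0.0) nan
prongs 0 [nan nan] (array([0., 0.]), (0.0, 0.0), 0.0)
0.02 59 [ 0.4002 -0.2439  0.0307] [0.046 0.051 0.019]
0.04 61 [ 0.3991 -0.2443  0.0508] [0.045 0.05  0.019]
0.06 54 [ 0.4022 -0.2426  0.0695] [0.046 0.055 0.02 ]
0.08 195 [ 0.3828 -0.2496  0.0916] [0.077 0.069 0.02 ]
0.1 63 [ 0.3802 -0.2534  0.108 ] [0.035 0.026 0.02 ]
0.12 44 [ 0.3784 -0.253   0.13  ] [0.023 0.019 0.018]
0.14 52 [ 0.3796 -0.2526  0.1506] [0.025 0.021 0.019]
0.16 40 [ 0.3796 -0.2579  0.1661] [0.025 0.025 0.011]<stdin>:5: RuntimeWarning: Mean of empty slice.
  ret = um.true_divide(
  return _methods._mean(a, axis=axis, dtype=dtype,
  ret = ret.dtype.type(ret / rcount)
<stdin>:6: RuntimeWarning: Mean of empty slice.
```

View pics/c6.png

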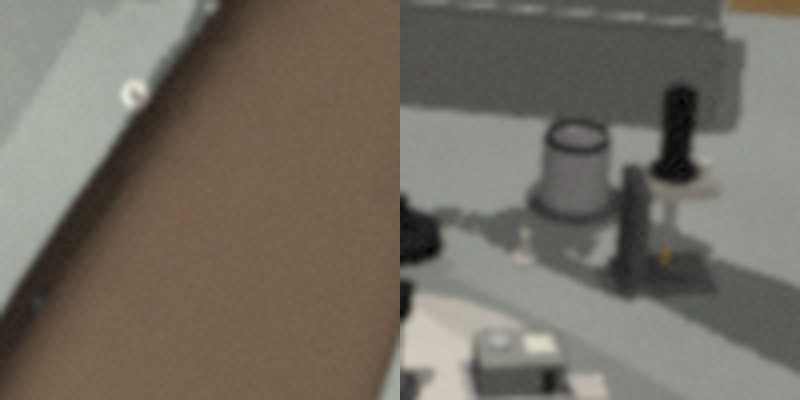

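>>> drive_tool(
  rows=[1,-0.13,-0.8,0,0,1,-0.13,-0.8,0,0,1,-0.13,-0.8,0,0,1,-0.13,-0.8,0,0,1,-0.13,-0.8,0,0,1,-0.13,-0.8,0,0,1,0,0,0,0.93,1,0,0,0,0.93,1,0,0,0,0.93,1,0,0,0,0.93,1,0,0,0,0.93,1,0,0,0,0.93],
)

```text
clock: 37.02
ee_pos: [0.3829, -0.2591, 0.235]
tcp_rot: [-0.0, 0.985, 0.171, 0.0]
contact_force: [0.4, 0.1, 0.0]
grip_width: 1.002
grip_force: 0.0
```

>>> drive_tool(
  rows=[1,0,0,0,0,1,0,0,0,0],
)

```text
clock: 37.28
ee_pos: [0.3826, -0.2597, 0.235]
tcp_rot: [-0.0, 0.985, 0.175, 0.0]
contact_force: [-0.4, -0.4, -0.2]
grip_width: 0.998
grip_force: 0.0
```

Run:
```python
from h import *
to((.382,-.261,.114),20)
im,d=grab('side','s9.png');P=cloud('side',d);H=P[...,2];r=np.hypot(P[...,0]-.38,P[...,1]+.255)
k=(H>.105)&(H<.172)&(r<.05); print(k.sum(),P[k].mean(0),P[k].min(0),P[k].max(0))
k=(H>.225)&(H<.26)&(r<.1); print('fingers',k.sum(),P[k].mean(0),P[k].min(0),P[k].max(0))
```

```text
at [ 0.3826 -0.2597  0.235 ] phi 20.1 t 37.3 q [-0.82 -0.2   2.08  0.    1.27  0.4 ] F [-0.4 -0.4 -0.2] w 0.998 -> shift [-0.026  0.025  3.024] yaw 0.014
171 [ 0.37947655 -0.25441667  0.14098892] [ 0.3667011  -0.27579611  0.10549773] [ 0.39241528 -0.24249732  0.17060308]
fingers 47 [ 0.38145078 -0.25879194  0.2539837 ] [ 0.35393321 -0.3090276   0.24688194] [ 0.40566208 -0.20267781  0.2597455 ]
```

>>> drive_tool(
  rows=[1,-0.01,0,0.6,0,1,0,0,0.6,0,1,0,0,0.6,0,1,0,0,0.6,0,1,0,0,0.5,0,1,0,0,0.12,0,0,0,0,0,0,0,0,0,0,0,0,0,0,0,0,0,0,0,0,0,0,0,0,0,0,0,0,0,0,0],
)

```text
clock: 38.83
ee_pos: [0.3825, -0.261, 0.1151]
tcp_rot: [0.001, 0.985, 0.173, 0.0]
contact_force: [-0.1, 0.1, 5.4]
grip_width: 0.29
grip_force: 58.7
```

>>> drive_tool(
  rows=[0,0,0,0,0,0,0,0,0,0],
)

```text
clock: 39.08
ee_pos: [0.3825, -0.261, 0.1151]
tcp_rot: [0.001, 0.985, 0.173, 0.0]
contact_force: [-1.0, 0.3, 5.3]
grip_width: 0.293
grip_force: 58.7
```

>>> drive_tool(
  rows=[0,0,0,-0.2,0,0,0,0,-0.4,0,0,0,0,-0.5,0,0,0,0,-0.5,0,0,0,0,-0.5,0,0,0,0,-0.5,0,0,0,0,-0.5,0,0,0,0,0,0],
)

```text
clock: 40.08
ee_pos: [0.3827, -0.2611, 0.2404]
tcp_rot: [0.002, 0.985, 0.173, 0.001]
contact_force: [0.8, -0.2, -0.6]
grip_width: 0.288
grip_force: 58.9
```

Run:
```python
from h import *
to((.466,-.3705,.2),20)
im,d=grab('side','s10.png');P=cloud('side',d);H=P[...,2];r=np.hypot(P[...,0]-.38,P[...,1]+.255)
for a in np.arange(.11,.24,.015):
    k=(H>a)&(H<a+.015)&(r<.03); print(a.round(3),k.sum(),P[k].mean(0).round(4) if k.any() else '',np.ptp(P[k],0).round(3) if k.any() else '')
K,e,R=cal('side'); print(proj('side',(.38,-.258,.13)))
```

```text
at [ 0.3827 -0.2611  0.2404] phi 19.9 t 40.1 q [-0.82 -0.21  2.07  0.    1.28  0.4 ] F [ 0.8 -0.2 -0.6] w 0.288 -> shift [1.024 3.282 1.01 ] yaw -0.005
0.11 0  
0.125 1 [ 0.3781 -0.2702  0.1347] [0. 0. 0.]
0.14 8 [ 0.3803 -0.2615  0.1476] [0.004 0.005 0.013]
0.155 13 [ 0.38   -0.2584  0.1639] [0.007 0.01  0.015]
0.17 13 [ 0.3793 -0.2576  0.1769] [0.009 0.01  0.013]
0.185 15 [ 0.3788 -0.258   0.1921] [0.009 0.014 0.014]
0.2 15 [ 0.3791 -0.2579  0.2066] [0.009 0.012 0.013]
0.215 53 [ 0.3793 -0.2522  0.225 ] [0.037 0.036 0.01 ]
0.23 31 [ 0.3796 -0.2513  0.2366] [0.031 0.039 0.014]
[399.04345965 144.06356127]
```

>>> drive_tool(
  rows=[0,0.26,0.82,0,0,0,0.26,0.82,0,0,0,0.26,0.82,0,0,0,0.25,0.82,0,0,0,0,0,0,0,0,0,0,0,0],
)

```text
clock: 40.88
ee_pos: [0.4648, -0.3688, 0.2366]
tcp_rot: [-0.001, 0.985, 0.173, -0.001]
contact_force: [-0.5, 0.9, -0.9]
grip_width: 0.285
grip_force: 59.2
```

Run:
```python
from h import *
to((.466,-.3705,.118),20)
im,d=grab('side','s11.png');P=cloud('side',d);H=P[...,2];r=np.hypot(P[...,0]-.465,P[...,1]+.367)
for a,b in((.03,.055),(.056,.075),(.14,.2)):
    k=(H>a)&(H<b)&(r<.05); print(a,k.sum(),P[k].mean(0).round(4),P[k].min(0).round(4),P[k].max(0).round(4))
t=cv2.imread('pics/s11.png')[70:170,330:430]
cv2.imwrite('pics/c7.png',cv2.resize(t,(400,400),interpolation=2))
```

```text
at [ 0.4648 -0.3688  0.2366] phi 19.9 t 40.9 q [-0.84  0.11  1.78  0.    1.26  0.38] F [-0.5  0.9 -0.9] w 0.285 -> shift [0.013 0.049 2.966] yaw -0.005
0.03 147 [ 0.4627 -0.3586  0.0446] [ 0.4344 -0.3983  0.0302] [ 0.4915 -0.336   0.0549]
0.056 108 [ 0.4641 -0.367   0.0622] [ 0.4347 -0.4018  0.0561] [ 0.4929 -0.3356  0.07  ]
0.14 46 [ 0.4609 -0.3668  0.1724] [ 0.4558 -0.3757  0.1431] [ 0.4659 -0.359   0.1983]
```

View pics/c7.png

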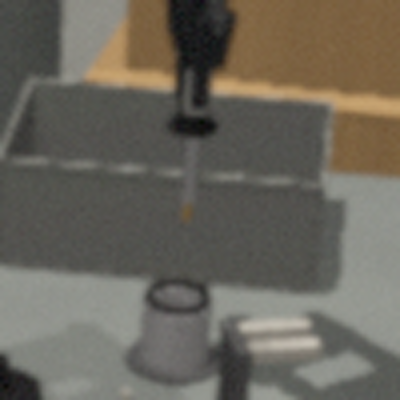

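>>> drive_tool(
  rows=[0,0.05,0.05,0.6,0,0,0,0,0.6,0,0,0,0,0.6,0,0,0,0,0.5,0,0,0,0,0.4,0,0,0,0,0.2,0,0,0,0,0.07,0,0,0,0,0,0,0,0,0,0,0,0,0,0,0,0,0,0,0,0,0,0,0,0,0,0],
)

```text
clock: 42.42
ee_pos: [0.4681, -0.3709, 0.1194]
tcp_rot: [0.0, 0.985, 0.173, 0.0]
contact_force: [0.0, 0.3, -2.3]
grip_width: 0.29
grip_force: 59.2
```

>>> drive_tool(
  rows=[0,0,0,0,0,0,0,0,0,0,0,0,0,-0.6,0,0,0,0,-0.8,0,0,0,0,-0.8,0,0,0,0,-0.9,0,0,0,0,-0.5,0,0,0,0,0,0],
)

```text
clock: 43.42
ee_pos: [0.4687, -0.3715, 0.2651]
tcp_rot: [0.002, 0.985, 0.173, 0.001]
contact_force: [0.6, 0.0, -1.1]
grip_width: 0.293
grip_force: 59.2
```

Run:
```python
from h import *
to((.5895,.0925,.22),20)
```

```text
at [ 0.4687 -0.3715  0.2651] phi 19.9 t 43.4 q [-0.84  0.09  1.74 -0.    1.31  0.38] F [ 0.6  0.  -1.1] w 0.293 -> shift [ 6.797 -9.873  1.128] yaw -0.005
```

Run:
```python
from h import *
im,d=grab('top','t12.png');P=cloud('top',d);H=P[...,2];C=np.array([.5625,-.0085])
for s,a,r in(('tall',75.8,.108),('mid',195.8,.078),('low',315.8,.078)):
    c=C+r*np.array([np.cos(np.radians(a)),np.sin(np.radians(a))]); z=.034+HT[s]
    k=(H>z+.0018)&(H<z+.008)&(np.hypot(P[...,0]-c[0],P[...,1]-c[1])<.014)
    print(s,c.round(4),k.sum(),plane_pts('top',k,z+.004).mean(0).round(4), np.median(H[k]).round(4))
    g=cv2.getRectSubPix(im,(30,30),tuple(map(float,proj('top',(*c,z+.004))))); cv2.imwrite(f'pics/term_{s}.png',cv2.resize(g[:,:,::-1],(260,260)))
cv2.imwrite('pics/c8.png',np.hstack([cv2.imread(f'pics/term_{s}.png') for s in('tall','mid','low')]))
```

```text
tall [0.589  0.0962] 19 [0.5894 0.0979] 0.0824
mid [ 0.4874 -0.0297] 23 [ 0.4864 -0.03  ] 0.0728
low [ 0.6184 -0.0629] 17 [ 0.6173 -0.0621] 0.0632
```

View pics/c8.png

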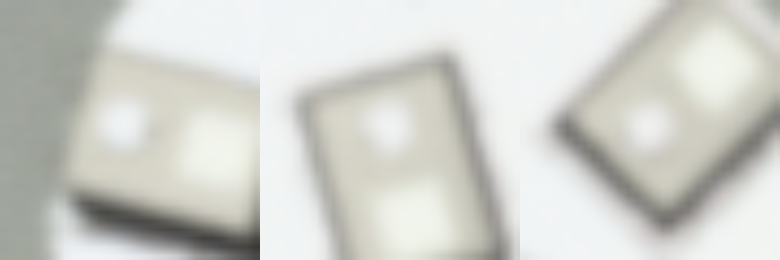

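>>> drive_tool(
  rows=[0,0.57,-0.83,0,0,0,0.57,-0.83,0,0,0,0.57,-0.83,0,0,0,0.57,-0.83,0,0,0,0.57,-0.83,0,0,0,0.57,-0.83,0,0,0,0.57,-0.83,0,0,0,0.57,-0.83,0,0,0,0.57,-0.83,0,0,0,0.57,-0.83,0,0,0,0.57,-0.83,0,0,0,0.58,-0.82,0,0],
)

```text
clock: 44.98
ee_pos: [0.589, 0.098, 0.2604]
tcp_rot: [-0.0, 0.985, 0.173, -0.002]
contact_force: [0.2, -0.1, -1.3]
grip_width: 0.29
grip_force: 59.3
```

>>> drive_tool(
  rows=[0,0,0,0.7,0,0,0,0,0.7,0,0,0,0,0.2,0,0,0,0,0,0,0,0,0,0,0],
)

```text
clock: 45.6
ee_pos: [0.5906, 0.0965, 0.2005]
tcp_rot: [0.0, 0.985, 0.173, 0.001]
contact_force: [0.5, -0.6, -0.8]
grip_width: 0.289
grip_force: 59.4
```

Run:
```python
from h import *
to((.5915,.096,.186),20)
im,d=grab('side','s12.png');P=cloud('side',d);H=P[...,2]
k=(H>.12)&(H<.175)&(np.hypot(P[...,0]-.59,P[...,1]-.1)<.03);print('shaft',k.sum(),P[k].mean(0),P[k].min(0),P[k].max(0))
k=(abs(H-.084)<.002)&(np.hypot(P[...,0]-.59,P[...,1]-.1)<.03);print('term',k.sum(),P[k].mean(0))
u,v=proj('side',(.589,.099,.09)).astype(int);print(u,v)
t=cv2.imread('pics/s12.png')[v-40:v+40,u-40:u+40]
cv2.imwrite('pics/c9.png',cv2.resize(t,(480,480),interpolation=2))
```

```text
at [0.5906 0.0965 0.2005] phi 19.9 t 45.6 q [-0.01  0.15  1.8   0.    1.19  1.22] F [ 0.5 -0.6 -0.8] w 0.289 -> shift [0.017 0.02  0.361] yaw -0.007
shaft 53 [0.58615584 0.09876649 0.14426434] [0.58190174 0.0914224  0.12280275] [0.59016902 0.10329491 0.16956239]
term 24 [0.58882607 0.09331756 0.0834261 ]
310 212
```

View pics/c9.png

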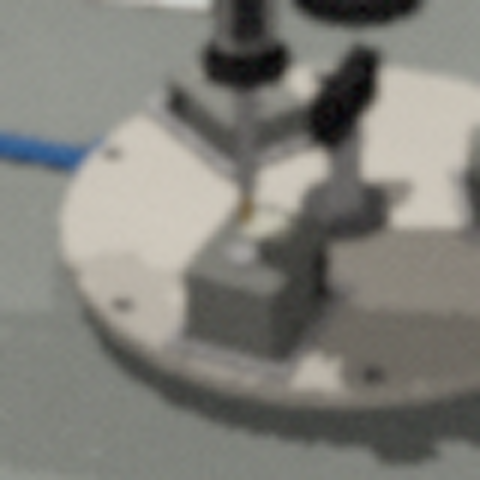

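Run:
```python
from h import *
for v in(207.5,208.5): print('tip',ray('side',310.8,v,.0985))
print('term',ray('side',310.5,214.2,.084))
im=cv2.imread('pics/s12.png').astype(int)
c=im[205:220,303:319]; print(c[...,0]-c[...,2]); print(c.sum(-1)//3)
```

```text
tip [0.59031463 0.08693629 0.0985    ]
tip [0.58938977 0.09144237 0.0985    ]
term [0.58918381 0.09709358 0.084     ]
[[-18 -18 -17 -18 -18 -17 -21 -28 -34 -23 -17 -16 -17 -18 -17 -17]
 [-17 -17 -18 -18 -17 -17 -22 -36 -41 -24 -15 -14 -16 -15 -17 -16]
 [-18 -19 -18 -19 -17 -15 -20 -38 -42 -25 -17 -17 -16 -15 -14 -16]
 [-17 -17 -19 -16 -14 -12 -18 -37 -36 -26 -20 -19 -17 -17 -16 -13]
 [-19 -17 -18 -15 -11 -11 -13 -23 -26 -22 -20 -19 -19 -18 -16 -12]
 [-17 -18 -16 -12  -9  -9 -10 -15 -19 -19 -18 -18 -17 -16 -16 -10]
 [-16 -16 -13  -7  -6  -8  -7  -9 -16 -16 -14 -16 -13 -13 -12  -7]
 [-16 -13  -9  -8  -8  -6  -6  -6  -8  -9  -7  -8  -9  -6  -7  -7]
 [-14  -9  -9  -8  -6  -5  -6  -5  -6  -5  -3  -5  -3  -6  -6  -3]
 [-10  -6  -7  -8  -5  -6  -4  -4  -4  -5  -3  -5  -6  -3  -3  -3]
 [-10  -8  -7  -7  -7  -4  -4  -5  -4  -6  -7  -5  -6  -3  -5  -5]
 [ -9  -9  -9  -8  -9  -7  -4  -4  -6  -7  -4  -6  -5  -4  -4  -7]
 [ -7  -8  -7  -4  -7  -8  -8  -6  -7  -7  -5  -7  -7  -6  -4  -3]
 [ -5  -5  -6  -5  -8  -8  -7  -8  -4  -7  -5  -7  -8  -5  -7  -3]
 [ -5  -5  -7  -4  -6  -7  -7  -7  -6  -6  -
[... 329 characters left out ...]
 173 182 185 177 164 143 112]
 [197 188 170 146 128 124 130 147 165 172 174 166 152 133 115  94]
 [189 173 149 132 124 124 129 140 148 149 140 125 115 104  95  81]
 [175 149 132 126 127 133 140 141 140 123 100  84  84  84  79  72]
 [155 132 123 126 134 144 154 157 148 125  86  73  72  66  69  67]
 [136 126 123 122 132 144 156 157 151 123  88  63  67  64  67  66]
 [126 124 122 124 124 132 142 143 132 113  90  74  68  69  62  65]
 [122 122 122 121 121 122 121 120 116 113 104  96  83  76  68  67]
 [114 118 121 123 121 122 119 118 118 119 118 116 109  95  78  65]
 [ 93 101 108 114 116 119 118 122 123 124 124 123 116 104  88  68]
 [ 85  86  91  97 101 106 113 112 116 120 119 121 114 101  79  62]]
```

>>> drive_tool(
  rows=[0,0.03,-0.07,0.15,0,0,0,0,0.1,0,0,0,0,0.03,0,0,0,0,0,0,0,0,0,0,0],
)

```text
clock: 46.28
ee_pos: [0.5902, 0.0997, 0.1883]
tcp_rot: [0.0, 0.985, 0.173, 0.0]
contact_force: [0.3, 0.4, -1.4]
grip_width: 0.289
grip_force: 59.4
```

```bash
cat > sl.py <<'E'
from h import *
import sys
nm=sys.argv[1]; c=eval(sys.argv[2]); to((c[0],c[1],c[2]+.102))
A=np.mean([ctrl.grab_frame('side')[0].astype(float) for _ in range(4)],0)
u,v=proj('side',c).round().astype(int); print(u,v)
t=A[v-15:v+15,u-15:u+15].astype(np.uint8)[:,:,::-1]
t=cv2.resize(t,(480,480),interpolation=2)
for i in range(0,30,5): cv2.putText(t,str(u-15+i),(i*16,8),0,.3,(0,0,255)); cv2.putText(t,str(v-15+i),(0,i*16+12),0,.3,(0,0,255))
cv2.imwrite('pics/'+nm,t)
E
python3 sl.py c10.png '(.5905,.0985,.084)'
```

```text
at [0.5902 0.0997 0.1883] phi 19.9 t 46.3 q [-0.    0.16  1.81  0.    1.17  1.22] F [ 0.3  0.4 -1.4] w 0.289 -> shift [-0.003  0.032  0.057] yaw 0
310 214
```

View pics/c10.png

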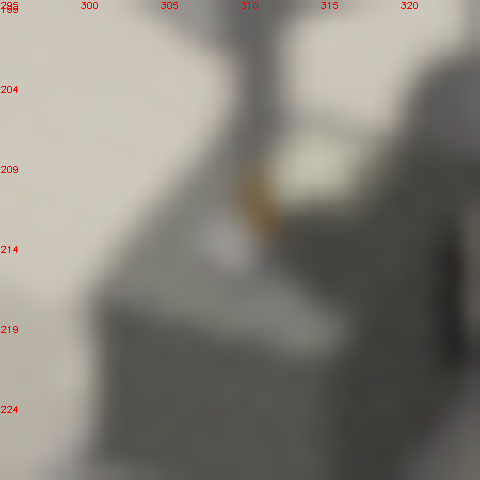

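>>> drive_tool(
  rows=[0,0.04,-0.01,0,0,0,0,0,0.03,0,0,0,0,0.03,0,0,0,0,0.02,0,0,0,0,0,0,0,0,0,0,0],
)

```text
clock: 47.22
ee_pos: [0.5918, 0.1006, 0.1855]
tcp_rot: [0.0, 0.985, 0.173, 0.001]
contact_force: [-0.3, 0.2, 2.6]
grip_width: 0.288
grip_force: 59.4
```

>>> drive_tool(
  rows=[0,0,0,0,0,0,0,0,-0.3,0,0,0,0,-0.6,0,0,0,0,-0.5,0,0,-0.7,0.43,0,0,0,-0.7,0.43,0,0,0,-0.7,0.43,0,0,0,-0.7,0.43,0,0,0,-0.7,0.43,0,0,0,0,0,0.7,0,0,0,0,0.6,0,0,0,0,0,0],
)

```text
clock: 48.72
ee_pos: [0.4876, -0.0276, 0.1872]
tcp_rot: [-0.001, 0.985, 0.173, -0.002]
contact_force: [0.0, -0.5, -0.3]
grip_width: 0.292
grip_force: 59.4
```

>>> drive_tool(
  rows=[0,0,0,0,0,0,0,0,0,0],
)

```text
clock: 48.98
ee_pos: [0.4901, -0.0281, 0.1905]
tcp_rot: [0.001, 0.985, 0.173, 0.001]
contact_force: [-0.5, 0.2, -0.8]
grip_width: 0.296
grip_force: 59.4
```

```bash
python3 sl.py c11.png '(.487,-.030,.074)'; python3 -c "
from h import *
to((.4885,-.029,.1785))"
```

```text
at [ 0.4901 -0.0281  0.1905] phi 20.0 t 49.0 q [-0.26 -0.09  2.06  0.    1.17  0.96] F [-0.5  0.2 -0.8] w 0.296 -> shift [-0.089  0.02   0.363] yaw 0
355 195
at [ 0.4895 -0.0279  0.1896] phi 20.0 t 49.2 q [-0.26 -0.09  2.06 -0.    1.17  0.96] F [ 0.5  0.1 -1.1] w 0.289 -> shift [-0.033  0.017  0.278] yaw 0
```

View pics/c11.png

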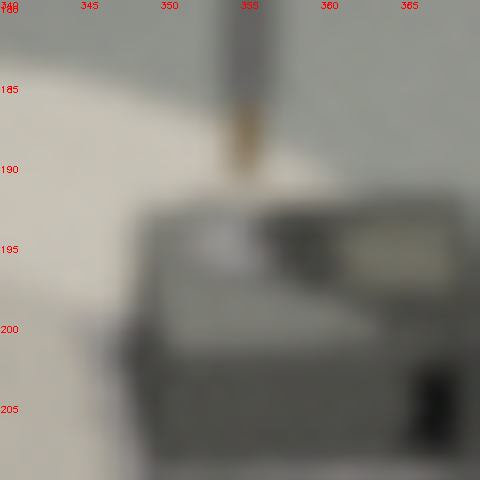

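>>> drive_tool(
  rows=[0,0.06,-0.02,0.1,0,0,0,0,0.1,0,0,0,0,0.08,0,0,0,0,0.04,0,0,0,0,0.03,0,0,0,0,0.03,0,0,0,0,0.02,0,0,0,0,0,0,0,0,0,0,0],
)

```text
clock: 50.3
ee_pos: [0.4919, -0.0269, 0.1752]
tcp_rot: [0.001, 0.985, 0.173, 0.001]
contact_force: [-1.9, -0.5, 8.6]
grip_width: 0.289
grip_force: 60.2
```

>>> drive_tool(
  rows=[0,0,0,-0.4,0,0,0,0,-0.9,0,0,0,0,-0.9,0,0,0,0,0,0,0,0.69,0.47,0,0,0,0.69,0.47,0,0,0,0.69,0.47,0,0,0,0.68,0.46,0,0,0,0,0,0.7,0,0,0,0,0.7,0,0,0,0,0.6,0,0,0,0,0,0],
)

```text
clock: 51.8
ee_pos: [0.6175, -0.0585, 0.1763]
tcp_rot: [-0.002, 0.985, 0.173, -0.004]
contact_force: [-0.3, -0.3, -2.3]
grip_width: 0.292
grip_force: 59.5
```

>>> drive_tool(
  rows=[0,0,0,0,0,0,0,0,0,0],
)

```text
clock: 52.05
ee_pos: [0.6209, -0.0593, 0.1825]
tcp_rot: [0.001, 0.985, 0.173, 0.001]
contact_force: [0.1, -0.1, -0.5]
grip_width: 0.291
grip_force: 59.5
```

```bash
python3 sl.py c12.png '(.618,-.061,.064)'; python3 -c "
from h import *
to((.621,-.0595,.166))"
```

```text
at [ 0.6209 -0.0593  0.1825] phi 19.9 t 52.0 q [-0.26  0.22  1.75  0.    1.17  0.96] F [ 0.1 -0.1 -0.5] w 0.291 -> shift [-0.082  0.015  0.413] yaw 0
312 188
at [ 0.6204 -0.0592  0.1819] phi 19.9 t 52.2 q [-0.26  0.22  1.75  0.    1.17  0.96] F [ 0.4 -0.2 -1.5] w 0.293 -> shift [0.011 0.011 0.397] yaw 0
```

View pics/c12.png

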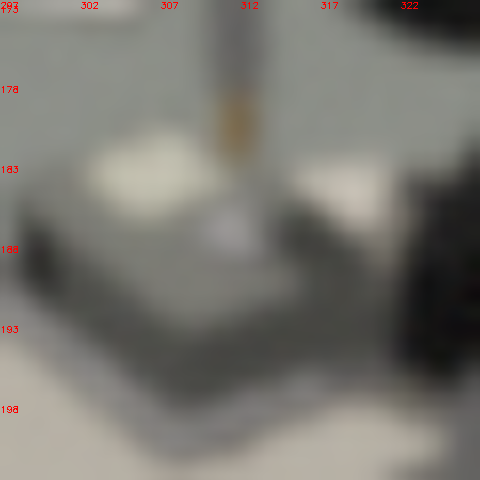

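>>> drive_tool(
  rows=[0,0,0,0.12,0,0,0,0,0.1,0,0,0,0,0.08,0,0,0,0,0.04,0,0,0,0,0.03,0,0,0,0,0.03,0,0,0,0,0.03,0,0,0,0,0,0,0,0,0,0,0],
)

```text
clock: 53.38
ee_pos: [0.6206, -0.0591, 0.1654]
tcp_rot: [0.0, 0.985, 0.173, 0.001]
contact_force: [-1.7, 1.2, 5.6]
grip_width: 0.285
grip_force: 60.0
```

>>> drive_tool(
  rows=[0,0,0,0,0,0,0,0,-0.4,0,0,0,0,-0.9,0,0,0,0,-0.9,0,0,-0.78,0.75,-0.1,0,0,-0.78,0.75,0,0,0,-0.78,0.75,0,0,0,-0.78,0.75,0,0,0,-0.78,0.75,0,0,0,-0.78,0.75,0,0,0,-0.78,0.75,0,0,0,-0.78,0.76,0,0],
)

```text
clock: 54.88
ee_pos: [0.4667, -0.3716, 0.2562]
tcp_rot: [0.0, 0.985, 0.173, 0.0]
contact_force: [0.5, -0.1, -1.4]
grip_width: 0.29
grip_force: 59.4
```

>>> drive_tool(
  rows=[0,0,0,0,0,0,0,0,0,0],
)

```text
clock: 55.12
ee_pos: [0.4675, -0.3701, 0.2558]
tcp_rot: [-0.0, 0.985, 0.173, 0.0]
contact_force: [0.1, -0.3, -1.4]
grip_width: 0.286
grip_force: 59.4
```

Run:
```python
from h import *
to((.4675,-.371,.1175),20)
im,d=grab('side','s14.png');P=cloud('side',d);H=P[...,2]
A=im.astype(int);k=(A[...,0]-A[...,2]>35)&(H>.05)&(np.hypot(P[...,0]-.465,P[...,1]+.37)<.06)
v,u=np.nonzero(k);print('brass px',k.sum(),u.mean() if k.any() else '',v.max() if k.any() else '')
print('expect',proj('side',(.465,-.370,.158)))
```

```text
at [ 0.4675 -0.3701  0.2558] phi 19.9 t 55.1 q [-0.84  0.1   1.75  0.    1.29  0.38] F [ 0.1 -0.3 -1.4] w 0.286 -> shift [-0.008  0.022  3.457] yaw -0.008
brass px 66 387.3484848484849 118
expect [375.82012851 118.54823188]
```

>>> drive_tool(
  rows=[0,0,0.02,0.7,0,0,0,0,0.7,0,0,0,0,0.6,0,0,0,0,0.6,0,0,0,0,0.5,0,0,0,0,0.3,0,0,0,0,0.06,0,0,0,0,0,0,0,0,0,0,0,0,0,0,0,0,0,0,0,0,0,0,0,0,0,0],
)

```text
clock: 56.68
ee_pos: [0.4677, -0.3711, 0.1175]
tcp_rot: [0.0, 0.985, 0.173, 0.0]
contact_force: [0.7, 0.4, -0.5]
grip_width: 0.289
grip_force: 59.4
```

>>> drive_tool(
  rows=[0,0,0,0,0,0,0,0,-0.6,0,0,0,0,-0.8,0,0,0,0,-0.8,0,0,0,0,-0.9,0,0,0,0,0,0,0,0,0,0,0],
)

```text
clock: 57.55
ee_pos: [0.4672, -0.3705, 0.2399]
tcp_rot: [-0.001, 0.985, 0.173, -0.001]
contact_force: [-0.6, 0.2, -1.9]
grip_width: 0.287
grip_force: 59.4
```

Run:
```python
from h import *
to((.3815,-.261,.24),20)
```

```text
at [ 0.4672 -0.3705  0.2399] phi 19.9 t 57.5 q [-0.84  0.11  1.77  0.    1.27  0.38] F [-0.6  0.2 -1.9] w 0.287 -> shift [-1.081e+00 -3.305e+00 -2.000e-03] yaw -0.006
```

>>> drive_tool(
  rows=[0,-0.26,-0.82,0,0,0,-0.26,-0.82,0,0,0,-0.26,-0.82,0,0,0,-0.27,-0.83,0,0,0,0,0,0,0,0,0,0,0,0,0,0,0,0,0],
)

```text
clock: 58.42
ee_pos: [0.3836, -0.2621, 0.2408]
tcp_rot: [-0.0, 0.985, 0.173, -0.0]
contact_force: [0.4, 0.3, -2.2]
grip_width: 0.286
grip_force: 59.5
```

Run:
```python
from h import *
to((.3825,-.261,.1151),20)
im,d=grab('side','s15.png');P=cloud('side',d);H=P[...,2];r=np.hypot(P[...,0]-.38,P[...,1]+.255)
for a in np.arange(.14,.21,.015):
    k=(H>a)&(H<a+.015)&(r<.03); print(a.round(3),k.sum(),P[k].mean(0).round(4) if k.any() else '')
k=(H>.086)&(H<.1)&(r<.06)&(im.min(-1)>110); print('prongs',k.sum(),P[k].mean(0),hull_rect(P[k][:,:2]))
u,v=np.nonzero(k)[::-1]; np.set_printoptions(linewidth=200); print(u.min(),u.max(),v.min(),v.max()); print(im[v.min()-2:v.max()+3,u.min()-2:u.max()+3].mean(-1).astype(int))
```

```text
at [ 0.3836 -0.2621  0.2408] phi 19.9 t 58.4 q [-0.82 -0.2   2.06 -0.    1.28  0.4 ] F [ 0.4  0.3 -2.2] w 0.286 -> shift [-0.016 -0.036  3.143] yaw -0.007
0.14 8 [ 0.3803 -0.2621  0.1473]
0.155 13 [ 0.3803 -0.2605  0.1626]
0.17 16 [ 0.3802 -0.26    0.1782]
0.185 13 [ 0.3795 -0.2582  0.193 ]
0.2 13 [ 0.3804 -0.2608  0.2061]
prongs 143 [ 0.37321046 -0.25971117  0.09247751] (array([ 0.37903851, -0.26112372]), (65.28255462646484, 53.63843536376953), 21.406532287597656)
386 410 150 159
[[142 146 145 143 144 143 143 147 146 147 148 145 147 148 148 146 147 147 146 147 145 144 146 146 148 145 146 147 146]
 [142 145 143 142 143 142 147 147 148 149 150 154 156 159 161 161 156 151 143 141 141 142 143 143 147 145 145 149 146]
 [142 139 136 132 131 140 148 157 158 162 165 171 175 176 178 176 167 151 136 136 135 136 136 141 142 143 146 146 146]
 [141 128 119 112 109 128 154 164 165 167 171 176 178 180 180 177 163 140 129 124 129 127 129 139 143 146 145 145 146]
 [131 112  95  89  94 110 135 146 149 151 153 155 155 155 156 151 142 124 122 119 116 120 124 133 144 143 144 145 144]
 [135 106  82  84  
[... 352 characters left out ...]
 56  74  90  96 107 137 155 163 163 162 162 163 169 175 175 175 178 175 177 176 172 163 151 146 144 142]
 [ 84  72  57  49  70  82  90  99 118 138 147 150 147 144 145 147 148 145 144 147 143 139 137 137 136 132 138 141 142]
 [ 61  59  48  52  60  71  76  80  90 110 117 123 120 120 124 122 123 121 123 121 120 120 120 117 119 126 132 143 142]
 [ 62  51  48  45  57  57  61  65  75  97 114 117 117 117 117 120 120 123 124 122 122 124 125 128 127 131 139 140 143]
 [ 66  55  48  47  47  52  53  59  79 107 125 128 129 130 134 133 131 134 137 135 137 135 137 137 138 140 140 143 140]
 [ 71  53  47  46  52  55  55  61  92 121 138 143 143 142 141 144 144 143 142 145 144 142 144 143 143 141 143 143 143]]
```

>>> drive_tool(
  rows=[0,-0.03,-0.03,0.5,0,0,0,0,0.6,0,0,0,0,0.5,0,0,0,0,0.4,0,0,0,0,0.4,0,0,0,0,0.3,0,0,0,0,0.2,0,0,0,0,0.1,0,0,0,0,0.08,0,0,0,0,0,0,0,0,0,0,0],
)

```text
clock: 59.85
ee_pos: [0.382, -0.2611, 0.1185]
tcp_rot: [0.0, 0.985, 0.173, 0.0]
contact_force: [-0.6, -0.1, -1.5]
grip_width: 0.292
grip_force: 59.5
```

>>> drive_tool(
  rows=[0,0,0,0.04,0,0,0,0,0.03,0,0,0,0,0.02,0,0,0,0,0,0,0,0,0,0,0],
)

```text
clock: 60.48
ee_pos: [0.3818, -0.261, 0.115]
tcp_rot: [-0.0, 0.985, 0.173, -0.0]
contact_force: [-1.9, 2.6, 5.1]
grip_width: 0.291
grip_force: 60.1
```

>>> drive_tool(
  rows=[0.5,0,0,0,0,0.8,0,0,0,0,1,0,0,0,0,1,0,0,0,0,1,0,0,-0.3,0,1,0,0,-0.6,0,1,0,0,-0.8,0,1,0,0,-0.8,0,1,0,0,-0.6,0,1,0,0,0,0],
)

```text
clock: 61.72
ee_pos: [0.3828, -0.262, 0.2416]
tcp_rot: [0.003, 0.985, 0.173, 0.002]
contact_force: [-0.4, 0.2, -1.0]
grip_width: 0.998
grip_force: 0.0
```

Run:
```python
from h import *
to((.6025,-.2685,.15),20)
im,d=grab('side','s16.png');P=cloud('side',d);H=P[...,2];r=np.hypot(P[...,0]-.38,P[...,1]+.255)
k=(H>.105)&(H<.172)&(r<.05); print('probe',k.sum(),P[k].mean(0),P[k].min(0),P[k].max(0))
for a in np.arange(.105,.18,.015):
    k=(H>a)&(H<a+.015)&(r<.03); print(a.round(3),k.sum(),P[k].mean(0).round(4) if k.any() else '')
rr=np.hypot(P[...,0]-.602,P[...,1]+.265); k=(H>.022)&(H<.06)&(rr<.04); print('knob',k.sum(),P[k].mean(0),P[k].min(0),P[k].max(0))
k=(H>.01)&(H<.022)&(rr<.06)&(im.max(-1)<90); print('lid',k.sum(),P[k].mean(0),P[k].min(0),P[k].max(0))
```

```text
at [ 0.3828 -0.262   0.2416] phi 20.0 t 61.7 q [-0.82 -0.21  2.07  0.    1.28  0.4 ] F [-0.4  0.2 -1. ] w 0.998 -> shift [5.106 2.027 2.291] yaw -0.005
probe 171 [ 0.37830204 -0.25398143  0.14065418] [ 0.36573154 -0.27604475  0.10591955] [ 0.39116545 -0.24462844  0.16940273]
0.105 32 [ 0.3778 -0.253   0.1118]
0.12 36 [ 0.3783 -0.2524  0.1267]
0.135 40 [ 0.379  -0.2532  0.1426]
0.15 33 [ 0.378  -0.2524  0.1577]
0.165 30 [ 0.3782 -0.2597  0.1669]
knob 52 [ 0.60012048 -0.26510581  0.03678791] [ 0.5739327  -0.27953173  0.02214739] [ 0.60976142 -0.23737709  0.04913115]
lid 188 [ 0.60031653 -0.25963228  0.01653203] [ 0.56428421 -0.30391982  0.01017211] [ 0.63611368 -0.22834739  0.021878  ]
```

>>> drive_tool(
  rows=[1,0.85,0.34,0,0,1,0.85,0.34,0,0,0.7,0.85,0.34,0,0,0.7,0.85,0.34,0,0,0.7,0.85,0.34,0,0,0.7,0.85,0.33,0,0,0.7,0,0,0.8,0,0.7,0,0,0.8,0,0.7,0,0,0.8,0,0.7,0,0,0.8,0,0.7,0,0,0.8,0,0.7,0,0,0,0],
)

```text
clock: 63.28
ee_pos: [0.598, -0.2656, 0.0731]
tcp_rot: [-0.004, 0.985, 0.173, -0.004]
contact_force: [-0.6, 0.2, -0.7]
grip_width: 0.7
grip_force: 0.0
```

>>> drive_tool(
  rows=[0.7,0,0,0,0,0.7,0,0,0,0],
)

```text
clock: 63.52
ee_pos: [0.6023, -0.2683, 0.0805]
tcp_rot: [0.001, 0.985, 0.173, 0.001]
contact_force: [0.1, -0.6, 0.1]
grip_width: 0.702
grip_force: 0.0
```

Run:
```python
from h import *
to((.6025,-.2685,.026),20)
im,d=grab('side','s17.png');P=cloud('side',d);H=P[...,2];rr=np.hypot(P[...,0]-.602,P[...,1]+.265)
k=(H>.01)&(H<.022)&(rr<.06)&(im.max(-1)<90); print('lid',k.sum(),P[k].mean(0),P[k].min(0),P[k].max(0))
for a in np.arange(.024,.13,.012):
    k=(H>a)&(H<a+.012)&(rr<.06); print(a.round(3),k.sum(),P[k].mean(0).round(4) if k.any() else '',P[k].min(0).round(4) if k.any() else '',P[k].max(0).round(4) if k.any() else '')
```

```text
at [ 0.6023 -0.2683  0.0805] phi 19.9 t 63.5 q [-0.57  0.4   1.72  0.    1.02  0.65] F [ 0.1 -0.6  0.1] w 0.702 -> shift [0.003 0.006 1.363] yaw -0.005
lid 201 [ 0.59928281 -0.26055438  0.01646244] [ 0.56473761 -0.30268324  0.01009292] [ 0.63667124 -0.22535841  0.02193748]
0.024 19 [ 0.6002 -0.2627  0.0319] [ 0.5919 -0.2707  0.0251] [ 0.6092 -0.254   0.0356]
0.036 24 [ 0.6008 -0.2682  0.0429] [ 0.5924 -0.2789  0.037 ] [ 0.61   -0.2545  0.0474]
0.048 3 [ 0.5983 -0.262   0.0485] [ 0.5948 -0.2659  0.048 ] [ 0.6044 -0.2588  0.0491]
0.06 0   
0.072 0   
0.084 25 [ 0.5979 -0.2561  0.0903] [ 0.5783 -0.3017  0.0842] [ 0.6204 -0.2223  0.0959]
0.096 36 [ 0.5963 -0.2479  0.1019] [ 0.5787 -0.2998  0.096 ] [ 0.622  -0.2222  0.1079]
0.108 29 [ 0.5952 -0.2473  0.1139] [ 0.5787 -0.2974  0.1088] [ 0.6212 -0.2194  0.1196]
0.12 17 [ 0.6037 -0.2587  0.1256] [ 0.5789 -0.3117  0.1204] [ 0.6277 -0.2172  0.1319]
```

>>> drive_tool(
  rows=[0.7,0.03,0,0.6,0,0.7,0,0,0.5,0,0.7,0,0,0.22,0,0.7,0,0,0,0,0,0,0,0,0,0,0,0,0,0,0,0,0,0,0,0,0,0,0,0,0,0,0,0,0,0,0,0,0,0],
)

```text
clock: 64.82
ee_pos: [0.6031, -0.2677, 0.0269]
tcp_rot: [0.001, 0.985, 0.173, 0.001]
contact_force: [-0.0, -0.6, 5.5]
grip_width: 0.181
grip_force: 59.0
```

>>> drive_tool(
  rows=[0,0,0,-0.4,0,0,0,0,-0.8,0,0,0,0,-0.8,0,0,0,0,-0.8,0,0,0,0,0,0,0,0,0,0,0],
)

```text
clock: 65.58
ee_pos: [0.6015, -0.2667, 0.1362]
tcp_rot: [-0.001, 0.985, 0.173, -0.001]
contact_force: [-0.2, -0.3, -1.2]
grip_width: 0.179
grip_force: 58.7
```

Run:
```python
from h import *
to((.4675,-.371,.15),20)
im,d=grab('side','s18.png');P=cloud('side',d);H=P[...,2];rr=np.hypot(P[...,0]-.602,P[...,1]+.265)
k=(H>.105)&(H<.135)&(rr<.06)&(im.max(-1)<90); print('lid',k.sum(),P[k].mean(0),P[k].min(0),P[k].max(0))
k=(H>.005)&(H<.03)&(rr<.06)&(im.max(-1)<70); print('left?',k.sum())
```

```text
at [ 0.6015 -0.2667  0.1362] phi 19.9 t 65.6 q [-0.57  0.34  1.69 -0.    1.11  0.65] F [-0.2 -0.3 -1.2] w 0.179 -> shift [-4.039  1.308 -0.344] yaw -0.005
lid 238 [ 0.59852321 -0.25339085  0.12381528] [ 0.56462736 -0.30295223  0.10966756] [ 0.63501279 -0.22724707  0.13442226]
left? 0
```

```bash
cat > cup.py <<'E'
from disc import *
def dark_circ(n,c,z,r0,r1,th,zr,f):
    A=np.mean([x[0].astype(float) for x in f],0); D=np.median([x[1] for x in f],0); P=cloud(n,D);H=P[...,2]
    k=(np.hypot(P[...,0]-c[0],P[...,1]-c[1])<r1)&(H>zr[0])&(H<zr[1])&(A.max(-1)<th)
    k=cv2.morphologyEx(k.astype(np.uint8),cv2.MORPH_CLOSE,np.ones((3,3)))
    cs,_=cv2.findContours(k,cv2.RETR_EXTERNAL,cv2.CHAIN_APPROX_NONE); cc=max(cs,key=len)[:,0]
    p=np.array([ray(n,u,v,z)[:2] for u,v in cc]); return len(cc),circ(p),((p.min(0)+p.max(0))/2).round(4),np.ptp(p,0).round(4)
E
python3 - <<'E'
from cup import *
for n in('top','side'):
    f=[ctrl.grab_frame(n) for _ in range(4)]
    for th in (70,95): 
        try: print(n,th,'seal',dark_circ(n,(.465,-.369),.066,0,.05,th,(.052,.08),f))
        except Exception as e: print(n,th,e)
    try: print(n,'lid',dark_circ(n,(.6,-.266),.127,0,.06,80,(.112,.14),f))
    except Exception as e: print(n,e)
E
```

```text
top 70 seal (1, (array([ 0.47898378, -0.38963199,  0.        ]), np.float64(0.0)), array([ 0.479 , -0.3896]), array([0., 0.]))
top 95 seal (31, (array([ 0.46736219, -0.36229899,  0.0308071 ]), np.float64(0.0016657036110780642)), array([ 0.4621, -0.3875]), array([0.039 , 0.0143]))
top lid (14, (array([ 0.61985326, -0.23852333,  0.00505665]), np.float64(0.0014701149300310051)), array([ 0.6213, -0.2383]), array([0.0127, 0.0128]))
side 70 seal (27, (array([ 0.46477106, -0.36734263,  0.0242324 ]), np.float64(0.0008603402757792651)), array([ 0.4661, -0.3516]), array([0.0446, 0.0188]))
side 95 seal (36, (array([ 0.46462312, -0.3666091 ,  0.02828372]), np.float64(0.0016606916136150725)), array([ 0.4661, -0.367 ]), array([0.0513, 0.0598]))
side lid (56, (array([ 0.59832749, -0.24896418,  0.03951687]), np.float64(0.0034875005225653913)), array([ 0.599 , -0.2512]), array([0.0723, 0.0886]))
```

>>> drive_tool(
  rows=[0,-0.67,0.21,0,0,0,-0.67,0.21,0,0,0,-0.67,0.21,0,0,0,-0.67,0.21,0,0,0,-0.67,0.21,0,0,0,-0.68,0.23,0,0,0,0,0,0.4,0,0,0,0,0,0,0,0,0,0,0],
)

```text
clock: 67.15
ee_pos: [0.4688, -0.3696, 0.1213]
tcp_rot: [-0.0, 0.985, 0.174, -0.0]
contact_force: [0.1, 0.1, -0.7]
grip_width: 0.18
grip_force: 58.7
```

Run:
```python
from cup import *
to((.467,-.370,.09),20)
for n in('top','side'):
    f=[ctrl.grab_frame(n) for _ in range(3)]
    A=np.mean([x[0] for x in f],0);P=cloud(n,np.median([x[1] for x in f],0));H=P[...,2];r=np.hypot(P[...,0]-.465,P[...,1]+.368)
    for nm,a,b,lo in(('lid',.094,.116,0),('cup',.02,.058,0)):
        k=(H>a)&(H<b)&(r<.055)&((A.max(-1)<90) if nm=='lid' else (A.max(-1)>60)); 
        if k.any(): print(n,nm,k.sum(),P[k].min(0).round(4),P[k].max(0).round(4),((P[k].min(0)+P[k].max(0))/2).round(4))
```

```text
at [ 0.4688 -0.3696  0.1213] phi 20.0 t 67.2 q [-0.84  0.23  1.86  0.    1.05  0.38] F [ 0.1  0.1 -0.7] w 0.18 -> shift [-0.046 -0.007  0.782] yaw 0.001
top lid 298 [ 0.4322 -0.3911  0.0946] [ 0.502  -0.3314  0.1143] [ 0.4671 -0.3613  0.1045]
top cup 96 [ 0.4374 -0.3611  0.02  ] [ 0.4915 -0.3409  0.0578] [ 0.4645 -0.351   0.0389]
side lid 234 [ 0.43   -0.4009  0.0947] [ 0.5021 -0.3294  0.1159] [ 0.4661 -0.3652  0.1053]
side cup 205 [ 0.4341 -0.3994  0.0202] [ 0.4911 -0.3386  0.0575] [ 0.4626 -0.369   0.0389]
```

>>> drive_tool(
  rows=[0,-0.07,0.01,0.3,0,0,0,0,0.25,0,0,0,0,0.15,0,0,0,0,0.06,0,0,0,0,0.05,0,0,0,0,0,0,0,0,0,0,0],
)

```text
clock: 68.32
ee_pos: [0.466, -0.3719, 0.0897]
tcp_rot: [0.0, 0.985, 0.173, 0.0]
contact_force: [0.3, -0.0, 0.4]
grip_width: 0.185
grip_force: 58.7
```

>>> drive_tool(
  rows=[0,0,0,0.05,0,0,0,0,0.05,0,0,0,0,0.05,0,0,0,0,0,0,0,0,0,0,0],
)

```text
clock: 68.95
ee_pos: [0.4658, -0.3717, 0.0833]
tcp_rot: [-0.0, 0.985, 0.173, -0.0]
contact_force: [-1.3, 0.1, -0.5]
grip_width: 0.179
grip_force: 58.7
```

>>> drive_tool(
  rows=[0,0,0,0.05,0,0,0,0,0.05,0,0,0,0,0.05,0,0,0,0,0.05,0,0,0,0,0.04,0,0,0,0,0,0,0,0,0,0,0],
)

```text
clock: 69.82
ee_pos: [0.466, -0.3719, 0.0749]
tcp_rot: [0.0, 0.985, 0.173, -0.0]
contact_force: [-2.6, 2.1, 4.6]
grip_width: 0.183
grip_force: 59.3
```

>>> drive_tool(
  rows=[0,0,0,0.04,0,0,0,0,0.04,0,0,0,0,0.04,0,0,0,0,0,0,0,0,0,0,0,0,0,0,0,0],
)

```text
clock: 70.58
ee_pos: [0.466, -0.3719, 0.0748]
tcp_rot: [-0.001, 0.985, 0.174, -0.001]
contact_force: [-9.5, 9.3, 24.6]
grip_width: 0.186
grip_force: 61.4
```

>>> drive_tool(
  rows=[0,0,0,-0.09,0,0,0,0,-0.04,0,0,0,0,0,0,0.4,0,0,0,0,0.7,0,0,0,0,0.7,0,0,0,0,0.7,0,0,-0.3,0,0.7,0,0,-0.6,0,0.7,0,0,-0.8,0,0.7,0,0,-0.8,0,0.7,0,0,-0.8,0,0.7,0,0,0,0],
)

```text
clock: 72.08
ee_pos: [0.4673, -0.3733, 0.2108]
tcp_rot: [0.004, 0.985, 0.173, 0.002]
contact_force: [-0.3, -0.5, -0.1]
grip_width: 0.703
grip_force: 0.0
```

>>> drive_tool(
  rows=[0.7,0.8,0.8,0,0,0.7,0.8,0.8,0,0,0.7,0.8,0.8,0,0,0.7,0.8,0.8,0,0,0.7,0,0,0,0],
)

```text
clock: 72.7
ee_pos: [0.6309, -0.4484, 0.2021]
tcp_rot: [-0.002, 0.985, 0.174, -0.001]
contact_force: [-0.3, 0.6, 0.5]
grip_width: 0.699
grip_force: 0.0
```

```bash
python3 chk.py 60 t20.png
python3 - <<'E'
from cup import *
to((.466,-.372,.2))
f=[ctrl.grab_frame('side') for _ in range(6)];A=np.mean([x[0] for x in f],0);P=cloud('side',np.mean([x[1] for x in f],0));H=P[...,2];r=np.hypot(P[...,0]-.464,P[...,1]+.368)
k=(H>.058)&(H<.075)&(r<.034)&(A.max(-1)<90); q=P[k]
M=np.c_[q[:,:2]-q[:,:2].mean(0),np.ones(len(q))]; s=np.linalg.lstsq(M,q[:,2],rcond=None)[0]; print('lid plane',k.sum(),s, q.min(0),q.max(0))
print('hist',np.histogram(q[:,2],bins=np.arange(.056,.078,.002)))
k=(H>.08)&(H<.12)&(r<.03); print('knob',k.sum(),P[k].mean(0),H[k].max() if k.any() else '')
r=np.hypot(P[...,0]-.38,P[...,1]+.255);k=(H>.105)&(H<.175)&(r<.05); print('probe',k.sum(),P[k].mean(0),P[k].min(0),P[k].max(0))
E
```

```text
tall want [0.5875 0.0805] got [0.5848 0.0837] 412 (array([0.58481909, 0.08375327]), (61.45145797729492, 45.65971374511719), 76.87455749511719) medz 0.0788
mid want [ 0.4746 -0.0344] got [ 0.4736 -0.0342] 417 (array([ 0.47360083, -0.0343042 ]), (61.48598098754883, 45.73755645751953), 16.201171875) medz 0.0689
low want [ 0.6305 -0.0747] got [ 0.629  -0.0723] 386 (array([ 0.62857184, -0.07303724]), (61.43925094604492, 45.539756774902344), 135.60280990600586) medz 0.0589
bar 148 [ 0.56161955 -0.00917745] (array([ 0.56152136, -0.00929171]), (55.077781677246094, 16.479557037353516), 76.08490753173828)
lid 0 
at [ 0.6298 -0.4479  0.2029] phi 20.0 t 72.8 q [-0.75  0.52  1.32 -0.    1.31  0.47] F [-0.3 -0.  -0.7] w 0.701 -> shift [-3.2   -3.183  0.073] yaw 0
lid plane 154 [-0.00353155 -0.04507899  0.06466982] [ 0.43080829 -0.39699903  0.05818864] [ 0.49689476 -0.33519211  0.07470823]
hist (array([ 0, 10,  4, 26, 98,  6,  2,  4,  0,  4]), array([0.056, 0.058, 0.06 , 0.062, 0.064, 0.066, 0.068, 0.07 , 0.072,
       0.074, 0.076]))
knob 29 [ 0.46360782 -0.36829201  0.08966576] 0.09491813067622734
probe 173 [ 0.3785195  -0.25340387  0.14097202] [ 0.34336436 -0.27555942  0.10559058] [ 0.41109556 -0.23386534  0.17430586]
```

```bash
python3 -c "
from rig import ctrl
print(ctrl.sign_off())"
```

```text
the job is handed in; nothing more can be done
None
```

The job is done and handed in: all three packs sit flat in their nests with the table at the test click. The probe was zeroed, touched to tall, mid and low in turn, zero-checked and hung back in its rack, and the lid is pressed fully home and level.

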